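# Reset the sliding colour-tile exhibit after the balloon show

### The job

The balloon show is over and its little steel cooling pails were left standing on and around the sliding colour-tile exhibit. Make the table ready for the next group: stand every pail upright inside the black drip tray, and slide the four tiles about in their frame, never lifting one out of it, until each sits square in the bay marked with its own colour. Do not knock over the flask, the wash bottle or the jar.

Things in the scene. Friction and masses are not known exactly. Their poses are not given: they have to be found in the camera images.
- frame: the fixed wooden exhibit frame, 258 (its y) x 180 mm (its x), 2 rows x 3 bays. Origin: centre of underside; x away from the robot at yaw 0, y left. Floor 8 mm up; rim 12 wide, 22 mm high, level with the tile tops. Bay centres: x = +39 (far), -39 mm (near row); y = +78, 0, -78. No walls between bays, 10 mm play per bay. At the start the far corner bays have no tile; at the end the near left and middle ones
- drip_tray: fixed black square tray with a low wall, 210 x 210 mm outside, 198 x 198 mm inside, wall 24 mm high, inner floor 6 mm above the table. Origin: centre of the underside, axes along its sides. The four pails fit in it standing 2 by 2 at 90 mm centres. It is empty at the start
- bay_red (a point): centre of the red tile's own bay, on the frame's floor: far row, left column (+39, +78 mm) in the frame's axes. A red bar lies on the rim beside the bay and a red square on its floor
- tile_red_grip (a point): centre of the upright wooden grip on the red tile, a loose 68 x 68 x 14 mm plate of about 0.12 kg lying on the frame's floor. The grip, on the tile's middle, is 40 mm long (tile x), 14 thick (tile y), 34 high; this point is 17 mm above the tile's top face and 39 mm above the frame's origin. Tile axes start along the frame's; the four start in any order in the frame
- bay_yellow (a point): centre of the yellow tile's own bay, on the frame's floor: far row, middle column (+39, 0) in the frame's axes. A yellow bar lies on the rim beside the bay and a yellow square on its floor
- tile_yellow_grip (a point): centre of the upright wooden grip on the yellow tile, a loose 68 x 68 x 14 mm plate of about 0.12 kg lying on the frame's floor. The grip, on the tile's middle, is 40 mm long (tile x), 14 thick (tile y), 34 high; this point is 17 mm above the tile's top face and 39 mm above the frame's origin. Tile axes start along the frame's; the four start in any order in the frame
- bay_green (a point): centre of the green tile's own bay, on the frame's floor: far row, right column (+39, -78 mm) in the frame's axes. A green bar lies on the rim beside the bay and a green square on its floor
- tile_green_grip (a point): centre of the upright wooden grip on the green tile, a loose 68 x 68 x 14 mm plate of about 0.12 kg lying on the frame's floor. The grip, on the tile's middle, is 40 mm long (tile x), 14 thick (tile y), 34 high; this point is 17 mm above the tile's top face and 39 mm above the frame's origin. Tile axes start along the frame's; the four start in any order in the frame
- bay_blue (a point): centre of the blue tile's own bay, on the frame's floor: near row, right column (-39, -78 mm) in the frame's axes. A blue bar lies on the rim beside the bay and a blue square on its floor
- tile_blue_grip (a point): centre of the upright wooden grip on the blue tile, a loose 68 x 68 x 14 mm plate of about 0.12 kg lying on the frame's floor. The grip, on the tile's middle, is 40 mm long (tile x), 14 thick (tile y), 34 high; this point is 17 mm above the tile's top face and 39 mm above the frame's origin. Tile axes start along the frame's; the four start in any order in the frame
- pail_1_grip (a point): middle of the wooden grip of pail 1 (absent in some starts). A steel pail, 66 mm across the rim, 60 across the bottom, 62 high, about 0.28 kg, with a stiff bail, 75 mm wide, that always stands up. The grip is a round bar 16 mm thick, 42 long, along the pail's y, 105 mm above its underside (113 mm high in all). It starts in a far corner bay of the frame
- pail_2_grip (a point): middle of the wooden grip of pail 2 (absent in some starts). A steel pail, 66 mm across the rim, 60 across the bottom, 62 high, about 0.28 kg, with a stiff bail, 75 mm wide, that always stands up. The grip is a round bar 16 mm thick, 42 long, along the pail's y, 105 mm above its underside (113 mm high in all). It starts in a far corner bay of the frame
- pail_3_grip (a point): middle of the wooden grip of pail 3 (absent in some starts). A steel pail, 66 mm across the rim, 60 across the bottom, 62 high, about 0.28 kg, with a stiff bail, 75 mm wide, that always stands up. The grip is a round bar 16 mm thick, 42 long, along the pail's y, 105 mm above its underside (113 mm high in all). It starts on the table left of the frame
- pail_4_grip (a point): middle of the wooden grip of pail 4 (absent in some starts). A steel pail, 66 mm across the rim, 60 across the bottom, 62 high, about 0.28 kg, with a stiff bail, 75 mm wide, that always stands up. The grip is a round bar 16 mm thick, 42 long, along the pail's y, 105 mm above its underside (113 mm high in all). It starts on the table left of the frame
- flask: bystander: conical glass flask, 84 mm across, 124 mm high, on the table's far side; origin at the middle of its underside
- wash_bottle: bystander: white plastic bottle with a red cap, 68 mm across, 170 mm high, on the far side; origin at the middle of its underside
- jar: bystander: green glass jar with a white cap, 72 mm across, 100 mm high, on the far right; origin at the middle of its underside
Not all that is in view belongs to the job. What is shaped like the part that bears pail_4_grip but yellow is not meant. What is shaped like the part that bears tile_red_grip but pink is not meant.

How it is judged:
By the outcome, as a careful person would: the job done as asked, in the order asked, and still so for the second after the job is handed in, with the robot touching nothing.
Of pail_1, pail_2, pail_3, pail_4 only 2 to 4 are there at a start; the rules pass over those that are not, and their reading is None.
At some moment in a run one of pail_1, pail_2, pail_3, pail_4, tile_red, tile_yellow, tile_green, tile_blue may be knocked a few centimetres aside while the robot is not near it.
It also fails if it takes over 210 s, if anything falls off the work surface, if the arm or the gripper's body presses on something with over 40 N, if the wrist force passes 120 N, or if a joint passes its speed limit or range.

### The arm

A 6-joint arm with a two-finger parallel gripper is mounted at the origin on the work surface. World frame = base frame: x ahead of the robot, y to its left, z up, the work surface at z = 0. Lengths are in m, angles in rad, forces in N, time in s.
With the tool pointing down it reaches from about 0.325 to 0.85 m from the base axis. Payload 15.5 kg.
Tool frame: the origin (TCP) lies where the fingers leave the gripper's body, on its centre line; the fingertips stand 78 mm ahead of it and the grasp point (between the pads) lies 60 mm ahead of it; z points along the fingers, y is the direction in which the jaws open and shut (so a half turn about z gives the same grasp; the last joint's range is limited). The gripper opens to 91 mm and grips with 3 to 60 N. Pads are 32 mm wide; open, the fingers measure 118 mm over their backs; the gripper's body (76 mm by 178 mm) begins 60 mm behind the grasp point.
Start: joints at [1.01, 0.494, 1.345, -0, 1.302, -0.096], TCP at [0.28, 0.559, 0.292] pointing down, gripper open.
Joint ranges: [-2.91, 2.91], [-0.82, 2.16], [0.22, 2.67], [-1.22, 4.37], [0.12, 2.79], [-3.08, 3.08]. Speed limits (rad/s): [1.89, 1.89, 2.57, 3.01, 3.01, 3.01].

### API

Orientations are given as a unit quaternion [x, y, z, w].
In Python, from plant import bot, optics, nets gives the robot as it stands.
- The arm moves only by the tool arm_command, never from a script. Its arguments are lists of equal length, an entry for each row: "linear": the shift along the tool's x, y, z in cm, a list of three; "angular": the turn, a rotation vector about the tool's x, y, z in units of 8 degrees (1.0 is 8 degrees), a list of three; "jaw": the finger opening in cm, from 0 to 9.12. A call has 1 to 8 rows; each row is the pose to reach, as a shift and turn from the pose measured when the call began, along the tool's axes at that moment; what a row does not reach only later rows make up. A row lasts 1/10 s, in which the tool goes at most 50 mm and 8.59 degrees, less where a joint would pass 70% of its speed; a pose out of reach is approached as far as the arm can. A call with a gripper value outside its range is refused whole. The fingers move at their own pace and stop on an object; the grip force is fixed at half the most. Time passes only in rows, so rows that repeat a pose let the fingers close. It gives the time, the measured TCP pose, the force and the opening at its end, in the units of the state.
- bot.observe(): the state, without advancing time (a new reading comes with each control period).
- optics.get_image(name): name is "scene" or "top" or "wrist"; returns a dict with "image" (480x640x3 uint8, red, green, blue), "camera_matrix" (3x3 intrinsics, pixels), "extrinsics" (4x4, takes a point from world to camera coordinates). Camera axes: x right, y up, looking along -z (the intrinsics and any distortion apply to the point x, -y, -z); pixel columns grow to the right and rows downward; lengths in m; the calibration is good to about 2 mm. A picture is of the moment at which its call begins. There is no depth.
- bot.hand_in(): hands the job in, once; it reports no verdict.
Trained networks look in the newest picture that a camera, given by its name, has taken for a name from the list of things; names that differ only in an ending like _2 or _b are one class to them, and where a whole thing is asked for, a point or a joint stands for the part that bears it (a point fixed in the world has none). Each returns a list of dicts, best first, with "confidence" (0 to 1); they miss things now and then, are a little off and sometimes report something else, mostly with a low value. They report only what shows in the picture. A call takes as long as a camera call. They do not tell look-alikes from the thing itself.
- nets.look_for(name, camera): "location" ([row, column] in pixels, amid what is visible of it).
- nets.pinpoint(name, camera): "location" ([row, column] in pixels: a listed point, or the origin of a listed thing).
The state is a dict: "time_s": time; "joint_positions": joint angles; "joint_velocities": joint speeds; "effort": joint torques, N m; "tcp_pos": TCP position; "orientation": TCP orientation; "ft_force": force on the tool from outside, world axes, zero at the start; "wrist_torque": the same for the moment, N m; "finger_gap": finger opening in m.
Only numpy, scipy, OpenCV 4.12 (cv2) and the standard library are available. Lean on these libraries where they do the work, as an engineer would, in place of code of your own. Each camera call takes 0.05 s, during which the arm holds its last target.

## Working session

There is one attempt and no reset: what is moved stays moved. The work goes in short steps, Python scripts to look and compute and a tool call to move; the robot and the scene stay as the last step left them, time stands still between calls to the robot, and variables do not carry over. Pictures are saved under pics/ and viewed, and the job is handed in when it is done.

Besides the shell and the picture viewer there is one more tool, called after ">>>" as name(argument=value, ...), one argument or row to a line, values as JSON. arm_command: Moves the arm, as the interface text tells. Its arguments: {"type":"object","properties":{"linear":{"type":"array"},"angular":{"type":"array"},"jaw":{"type":"array"}},"required":["linear","angular","jaw"]}

```bash
ls; mkdir -p pics; cat > h.py <<'E'
import numpy as np, cv2
from plant import bot, optics, nets
from scipy.spatial.transform import Rotation as R
def shot(cam,fn=None):
    d=optics.get_image(cam)
    if fn: cv2.imwrite('pics/'+fn,d['image'][:,:,::-1])
    return d
def proj(d,p):
    E=d['extrinsics'];K=d['camera_matrix']
    c=E[:3,:3]@np.asarray(p,float)+E[:3,3]
    v=K@np.array([c[0],-c[1],-c[2]]); return v[1]/v[2],v[0]/v[2]
def unproj(d,rc,z):
    E=d['extrinsics'];K=d['camera_matrix']
    v=np.linalg.inv(K)@np.array([rc[1],rc[0],1.]); c=np.array([v[0],-v[1],-v[2]])
    w=E[:3,:3].T@c; o=-E[:3,:3].T@E[:3,3]
    t=(z-o[2])/w[2]; return o+t*w
E
python3 - <<'E'
from h import *
s=bot.observe()
print({k:np.round(v,3) for k,v in s.items()})
for c in('scene','top','wrist'):
    d=shot(c,c+'0.png'); print(c,d['camera_matrix'].round(1).tolist(),d['extrinsics'].round(3).tolist(),[k for k in d])
E
```

```text
pics
{'time_s': np.float64(0.0), 'joint_positions': array([ 1.011,  0.494,  1.346, -0.   ,  1.302, -0.096]), 'joint_velocities': array([ 0.   ,  0.   , -0.001, -0.001, -0.   , -0.001]), 'effort': array([-2.0000e-03, -8.7879e+01, -3.8186e+01,  7.1000e-02,  5.3000e-02,
       -0.0000e+00]), 'tcp_pos': array([0.28 , 0.558, 0.292]), 'orientation': array([ 0.23 ,  0.973, -0.001, -0.   ]), 'ft_force': array([-0.088, -0.063,  0.093]), 'wrist_torque': array([-0.01 ,  0.005,  0.058]), 'finger_gap': np.float64(0.091)}
scene [[433.0, 0.0, 318.4], [0.0, 433.0, 237.1], [0.0, 0.0, 1.0]] [[0.841, 0.54, 0.01, -0.525], [-0.46, 0.707, 0.537, 0.181], [0.283, -0.457, 0.843, -1.159], [0.0, 0.0, 0.0, 1.0]] ['image', 'camera_matrix', 'extrinsics']
top [[523.2, 0.0, 315.7], [0.0, 523.2, 237.6], [0.0, 0.0, 1.0]] [[-0.005, -1.0, -0.028, 0.082], [0.996, -0.008, 0.085, -0.582], [-0.086, -0.027, 0.996, -1.147], [0.0, 0.0, 0.0, 1.0]] ['image', 'camera_matrix', 'extrinsics']
wrist [[336.0, 0.0, 319.1], [0.0, 336.0, 235.9], [0.0, 0.0, 1.0]] [[0.448, 0.894, 0.0, -0.626], [-0.861, 0.431, -0.269, 0.032], [-0.241, 0.12, 0.963, -0.39], [0.0, 0.0, 0.0, 1.0]] ['image', 'camera_matrix', 'extrinsics']
```

View pics/top0.png

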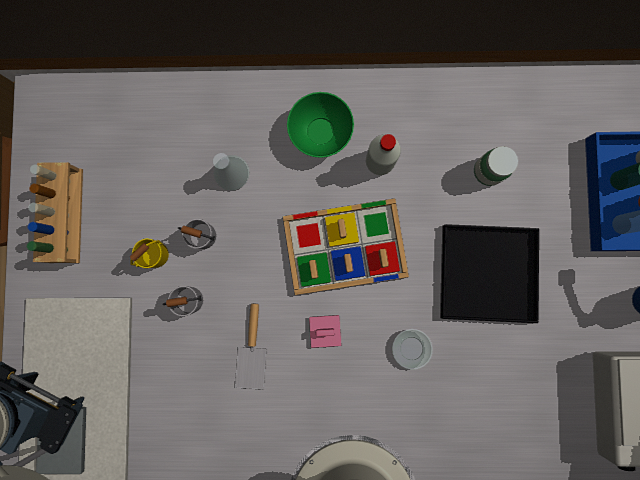

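View pics/scene0.png

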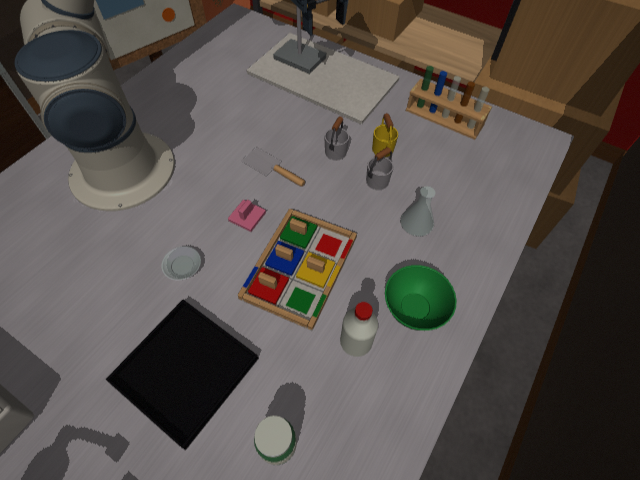

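View pics/wrist0.png

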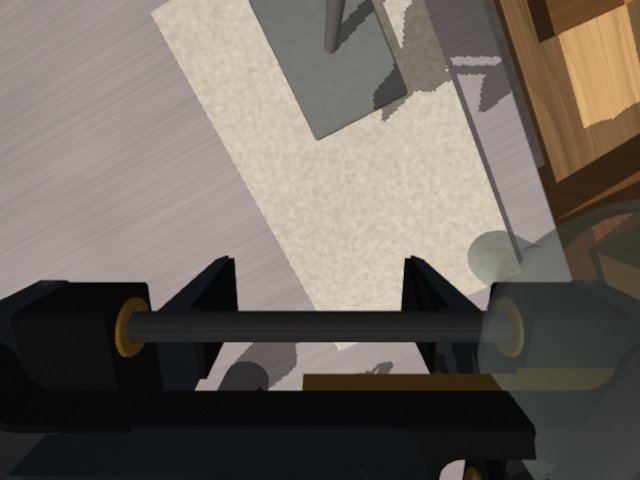

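The job has only two grey pails, at top (183,300) and (198,235). The yellow pail at (150,253) and the pink tile at (324,331) are look-alikes. The frame is centred at about (345,247) with near row green, blue, red and yellow at far middle. The tray is at (490,273).

```bash
python3 - <<'E'
from h import *
img=shot('top')['image']; 
cv2.imwrite('pics/crop1.png',cv2.resize(img[190:330,110:420],None,fx=2.5,fy=2.5,interpolation=cv2.INTER_CUBIC)[:,:,::-1])
d=shot('top'); ds=shot('scene')
Z={'frame':0,'drip_tray':0,'pail_1_grip':.105,'tile_red_grip':.039,'tile_yellow_grip':.039,'tile_green_grip':.039,'tile_blue_grip':.039,'flask':0,'wash_bottle':0,'jar':0,'bay_red':.008,'bay_green':.008,'bay_blue':.008,'bay_yellow':.008}
for n,z in Z.items():
  for c,dd in(('top',d),('scene',ds)):
    for r in nets.pinpoint(n,c)[:5]:
        if r['confidence']>.3: print(n,c,np.round(r['location']),round(r['confidence'],2),unproj(dd,r['location'],z)[:2].round(4))
E
cat > bfs.py <<'E'
from collections import deque
P=[(r,c) for r in(0,1) for c in(0,1,2)]
s=('_','Y','_','G','B','R');g=('R','Y','G','_','_','B')
# one grip: move a tile along any path through blanks
def nb(i): 
    r,c=divmod(i,3); return [j for j in range(6) if abs(j//3-r)+abs(j%3-c)==1]
q=deque([s]);par={s:None}
while q:
    u=q.popleft()
    if u==g:break
    for i in range(6):
        if u[i]=='_':continue
        seen={i};st=[(i,[i])]
        while st:
            k,p=st.pop()
            for j in nb(k):
                if u[j]=='_' and j not in seen:
                    seen.add(j);st.append((j,p+[j]));v=list(u);v[i]='_';v[j]=u[i];v=tuple(v)
                    if v not in par: par[v]=(u,u[i],p+[j]);q.append(v)
o=[];u=g
while par[u]: o.append((par[u][1:],u));u=par[u][0]
for x in o[::-1]:print(x)
E
python3 bfs.py
```

```text
frame top [246. 343.] 0.71 [0.565  0.0163]
frame top [264. 347.] 0.33 [0.5245 0.0082]
frame scene [268. 300.] 0.86 [0.5661 0.0112]
drip_tray top [273. 489.] 0.88 [ 0.5011 -0.3111]
drip_tray scene [443. 280.] 0.74 [ 0.7409 -0.3156]
drip_tray scene [367. 185.] 0.73 [ 0.4986 -0.3047]
drip_tray scene [299. 300.] 0.32 [ 0.6092 -0.0527]
tile_red_grip top [258. 382.] 0.86 [ 0.5354 -0.0672]
tile_red_grip top [332. 325.] 0.8 [0.3742 0.0579]
tile_red_grip scene [211. 247.] 0.87 [0.3843 0.0548]
tile_red_grip scene [280. 267.] 0.86 [ 0.536 -0.07 ]
tile_yellow_grip top [228. 345.] 0.76 [0.6018 0.012 ]
tile_yellow_grip scene [262. 317.] 0.95 [0.6019 0.0275]
tile_yellow_grip scene [440. 276.] 0.6 [ 0.7373 -0.3177]
tile_green_grip top [267. 314.] 0.94 [0.5154 0.081 ]
tile_green_grip scene [222. 300.] 0.89 [0.5096 0.0962]
tile_blue_grip top [261. 350.] 0.63 [0.5286 0.0024]
tile_blue_grip scene [253. 283.] 0.93 [0.5246 0.006 ]
tile_blue_grip scene [338. 357.] 0.48 [ 0.7652 -0.0746]
flask top [168. 231.] 0.56 [0.7482 0.2757]
flask scene [224. 418.] 0.65 [0.7408 0.2742]
flask scene [264. 316.] 0.57 [0.5
[... 382 characters left out ...]
-0.0526]
bay_green top [231. 342.] 0.63 [0.5989 0.0182]
bay_green scene [298. 300.] 0.91 [ 0.6115 -0.055 ]
bay_blue top [259. 379.] 0.87 [ 0.5344 -0.0639]
bay_blue scene [288. 267.] 0.55 [ 0.5352 -0.0744]
bay_yellow top [230. 340.] 0.95 [0.5998 0.0243]
bay_yellow top [158. 380.] 0.49 [ 0.7668 -0.0693]
bay_yellow scene [268. 315.] 0.56 [0.5985 0.0259]
(('R', [5, 2]), ('_', 'Y', 'R', 'G', 'B', '_'))
(('B', [4, 5]), ('_', 'Y', 'R', 'G', '_', 'B'))
(('G', [3, 4]), ('_', 'Y', 'R', '_', 'G', 'B'))
(('Y', [1, 0, 3]), ('_', '_', 'R', 'Y', 'G', 'B'))
(('R', [2, 1, 0]), ('R', '_', '_', 'Y', 'G', 'B'))
(('G', [4, 1, 2]), ('R', '_', 'G', 'Y', '_', 'B'))
(('Y', [3, 4, 1]), ('R', 'Y', 'G', '_', '_', 'B'))
```

View pics/crop1.png

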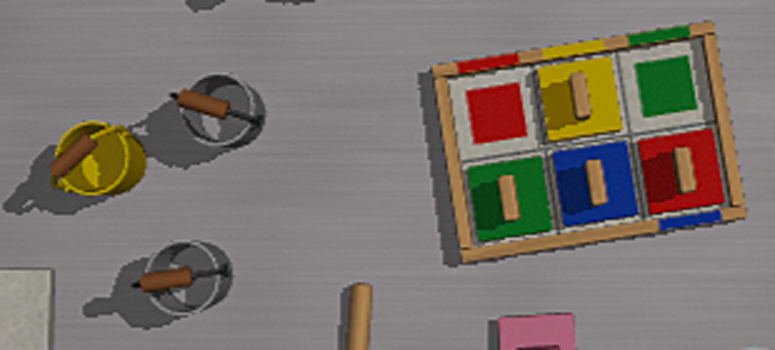

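The crop shows the grey pails' grips at about top (row 231.6, col 190.8) and (row 301.6, col 175.6). The yellow bucket is separate, at (251,140). Near row is green, blue, red, and yellow is at far middle.

```bash
python3 - <<'E'
from h import *
from scipy.optimize import least_squares
d=shot('top'); ds=shot('scene')
for n in('pail_3_grip','pail_4_grip'):
  for c,dd in(('top',d),('scene',ds)):
    for f in (nets.pinpoint,nets.look_for):
      for r in f(n,c)[:5]: print(n,c,f.__name__,np.round(r['location'],1),round(r['confidence'],2),unproj(dd,r['location'],.105)[:2].round(4))
print(unproj(d,(231.6,190.8),.105),unproj(d,(301.6,175.6),.105))
cor=np.array([[217.2,284],[198.8,394.4],[275.6,408.4],[294.8,294]])
loc=np.array([[90,129],[90,-129],[-90,-129],[-90,129]])/1000
def f(q):
    c,s=np.cos(q[2]),np.sin(q[2]); o=[]
    for l,p in zip(loc,cor):
        w=[q[0]+c*l[0]-s*l[1],q[1]+s*l[0]+c*l[1],.022]; o+=list(np.array(proj(d,w))-p)
    return o
q=least_squares(f,[.565,.015,.1]);print('frame',q.x.round(4),np.round(q.fun,1))
img=ds['image']
cv2.imwrite('pics/crop2.png',cv2.resize(img[90:210,300:440],None,fx=5,fy=5,interpolation=cv2.INTER_CUBIC)[:,:,::-1])
E
```

```text
pail_3_grip top call [301.1 178.3] 0.57 [0.4448 0.3633]
pail_3_grip top call [301.6 185.8] 0.95 [0.4437 0.3475]
pail_3_grip scene call [126.  338.4] 0.66 [0.4522 0.3606]
pail_3_grip scene call [153.2 380.6] 0.51 [0.5873 0.3368]
pail_3_grip scene call [264.2 317.4] 0.3 [ 0.6253 -0.0074]
pail_3_grip scene call [140.5 338.7] 0.56 [0.4794 0.3172]
pail_4_grip top call [250.8 140. ] 0.9 [0.5504 0.4463]
pail_4_grip top call [233.  193.8] 0.64 [0.5871 0.3329]
pail_4_grip top call [224.6 375. ] 0.47 [ 0.6017 -0.0478]
pail_4_grip top call [236.1 198.8] 0.67 [0.5805 0.3222]
pail_4_grip top call [150.5 384.9] 0.31 [ 0.759 -0.071]
pail_4_grip scene call [153.6 384.2] 0.9 [0.5953 0.3405]
pail_4_grip scene call [117.7 384.5] 0.6 [0.5365 0.4527]
pail_4_grip scene call [170.8 378.9] 0.65 [0.6108 0.2846]
pail_4_grip scene call [135.4 383.3] 0.64 [0.5642 0.3941]
[0.59011667 0.33926795 0.105     ] [0.44379868 0.36891316 0.105     ]
frame [0.5624 0.0127 0.1541] [-0.9 -1.8 -1.   0.6  1.3  0.6  0.5  0.5]
```

View pics/crop2.png

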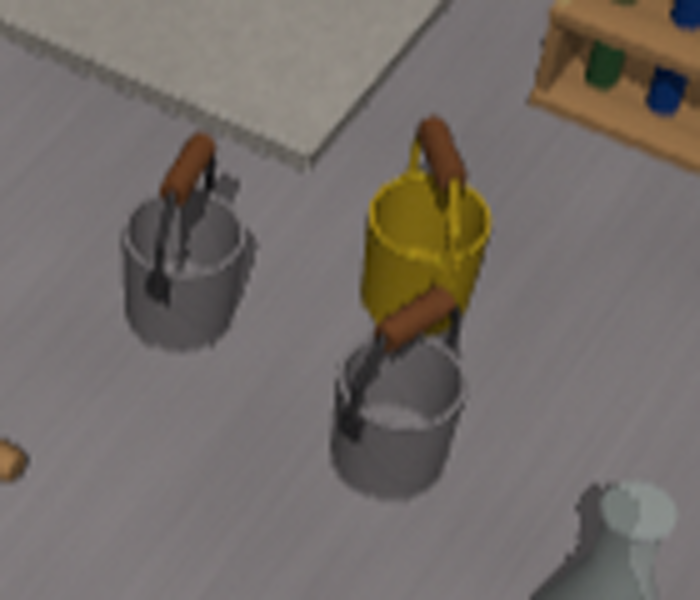

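```bash
cat >> h.py <<'E'
def go(x,y,z,a):
    s=bot.observe(); a=np.radians(a)
    ty=np.array([np.cos(a),np.sin(a),0]);tz=np.array([0,0,-1.]);tx=np.cross(ty,tz)
    T=R.from_matrix(np.c_[tx,ty,tz]); C=R.from_quat(s['orientation'])
    print('lin',(C.inv().apply(np.array([x,y,z])-s['tcp_pos'])*100).round(2),'ang',(np.degrees((C.inv()*T).as_rotvec())/8).round(3),'at',s['tcp_pos'].round(4),'gap',round(float(s['finger_gap']),4),'t',round(float(s['time_s']),1))
def rel(x,y,z,a,*wps):
    """from a first pose (x,y,z,a), shifts to further points in that pose's axes"""
E
python3 - <<'E'
from h import *
from scipy.optimize import least_squares
d=shot('top')
cor=np.array([[225,443],[229,539],[322,538],[320,440]])
loc=np.array([[1,1],[1,-1],[-1,-1],[-1,1]])*.105
def f(q):
    c,s=np.cos(q[2]),np.sin(q[2]); o=[]
    for l,p in zip(loc,cor):
        w=[q[0]+c*l[0]-s*l[1],q[1]+s*l[0]+c*l[1],.024]; o+=list(np.array(proj(d,w))-p)
    return o
q=least_squares(f,[.5,-.31,.0]);print('tray',q.x.round(4),np.round(q.fun,1))
go(.445,.364,.245,14)
E
```

```text
tray [ 0.4995 -0.3066 -0.0458] [-0.3  0.1 -0.8 -0.9  1.6 -0.3 -0.5  1.1]
lin [-23.46 -10.02   4.72] ang [-0.     0.     6.171] at [0.2801 0.5587 0.2922] gap 0.0908 t 2.2
```

>>> arm_command(
  linear=[
    [-23.5,-10,4.7],
    [-23.5,-10,4.7],
    [-23.5,-10,4.7],
    [-23.5,-10,4.7],
    [-23.5,-10,4.7],
    [-23.5,-10,4.7],
    [-23.5,-10,4.7],
    [-23.5,-10,4.7],
  ],
  angular=[
    [0,0,6.17],
    [0,0,6.17],
    [0,0,6.17],
    [0,0,6.17],
    [0,0,6.17],
    [0,0,6.17],
    [0,0,6.17],
    [0,0,6.17],
  ],
  jaw=[9,9,9,9,9,9,9,9],
)

```text
time_s: 3.05
tcp_pos: [0.4452, 0.3644, 0.2454]
orientation: [0.614, 0.789, 0.0, -0.0]
ft_force: [0.3, 1.1, -0.5]
finger_gap: 0.0899
```

```bash
python3 - <<'E'
from h import *
go(.445,.364,.165,14)
d=shot('wrist','w1.png'); shot('scene','s1.png')
E
```

```text
lin [-0.03 -0.02  8.04] ang [-0.    -0.002  0.025] at [0.4452 0.3644 0.2454] gap 0.0899 t 3.0
```

View pics/w1.png

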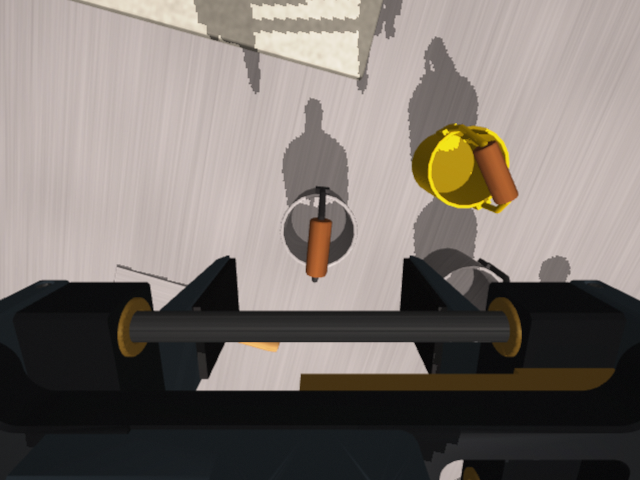

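The grip shows at wrist (row 247, col 318), midway between the fingers and nearly aligned with them. I'll check its position along the bar.

```bash
python3 - <<'E'
from h import *
d=shot('wrist')
for p in((247,318),(220,320),(275,316)): print(unproj(d,p,.105).round(4))
E
```

```text
[0.4451 0.3673 0.105 ]
[0.4415 0.3872 0.105 ]
[0.449  0.3458 0.105 ]
```

>>> arm_command(
  linear=[
    [0.25,0,4],
    [0.25,0,8],
    [0.25,0,8],
    [0.25,0,8],
    [0.25,0,8],
    [0.25,0,8],
    [0.25,0,8],
    [0.25,0,8],
  ],
  angular=[
    [0,0,0.3],
    [0,0,0.3],
    [0,0,0.3],
    [0,0,0.3],
    [0,0,0.3],
    [0,0,0.3],
    [0,0,0.3],
    [0,0,0.3],
  ],
  jaw=[6,5,4,3,2,1,0,0],
)

```text
time_s: 4.0
tcp_pos: [0.4443, 0.3676, 0.1662]
orientation: [0.63, 0.776, 0.001, 0.0]
ft_force: [-0.6, -0.7, -0.2]
finger_gap: 0.0283
```

>>> arm_command(
  linear=[
    [0,0,0],
    [0,0,0],
    [0,0,0],
    [0,0,-1],
    [0,0,-3],
    [0,0,-6],
    [0,0,-10],
    [0,0,-12],
  ],
  angular=[
    [0,0,0],
    [0,0,0],
    [0,0,0],
    [0,0,0],
    [0,0,0],
    [0,0,0],
    [0,0,0],
    [0,0,0],
  ],
  jaw=[0,0,0,0,0,0,0,0],
)

```text
time_s: 4.8
tcp_pos: [0.4446, 0.3678, 0.2898]
orientation: [0.63, 0.776, 0.002, 0.001]
ft_force: [0.4, 0.4, -3.6]
finger_gap: 0.0153
```

```bash
python3 - <<'E'
from h import *
go(.542,-.352,.285,11)
d=shot('wrist','w2.png')
E
```

```text
lin [-72.45  -5.23   0.31] ang [ 0.031 -0.015  0.104] at [0.4446 0.3678 0.2898] gap 0.0153 t 4.8
```

View pics/w2.png

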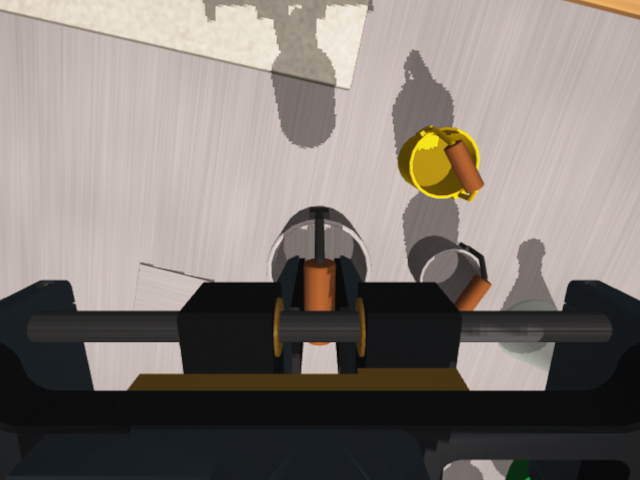

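Held, with the gap at 15 mm and the weight showing. Next I carry it to the tray.

>>> arm_command(
  linear=[
    [-4,-0.3,0],
    [-8.5,-0.6,0],
    [-13,-1,0],
    [-17.5,-1.3,0],
    [-22,-1.6,0],
    [-26.5,-2,0],
    [-31,-2.2,0],
    [-35.5,-2.6,0],
  ],
  angular=[
    [0,0,0],
    [0,0,0],
    [0,0,0],
    [0,0,0],
    [0,0,0],
    [0,0,0],
    [0,0,0],
    [0,0,0],
  ],
  jaw=[0,0,0,0,0,0,0,0],
)

```text
time_s: 5.65
tcp_pos: [0.4924, 0.0137, 0.2905]
orientation: [0.63, 0.776, 0.004, 0.001]
ft_force: [1.4, -0.3, -3.1]
finger_gap: 0.0153
```

>>> arm_command(
  linear=[
    [-4.5,-0.3,0],
    [-9,-0.6,0],
    [-13.5,-1,0],
    [-18,-1.3,0],
    [-22.5,-1.6,0],
    [-27,-2,0],
    [-31,-2.2,0],
    [-34,-2.4,0],
  ],
  angular=[
    [0,0,0],
    [0,0,0],
    [0,0,0],
    [0,0,0],
    [0,0,0],
    [0,0,0],
    [0,0,0],
    [0,0,0],
  ],
  jaw=[0,0,0,0,0,0,0,0],
)

```text
time_s: 6.45
tcp_pos: [0.5384, -0.3264, 0.2888]
orientation: [0.631, 0.776, 0.004, 0.001]
ft_force: [0.4, 1.2, -2.9]
finger_gap: 0.0153
```

```bash
python3 - <<'E'
from h import *
go(.542,-.352,.1735,11)
E
```

```text
lin [-2.62 -0.24 11.52] ang [ 0.047 -0.026  0.096] at [ 0.5384 -0.3264  0.2888] gap 0.0153 t 6.5
```

>>> arm_command(
  linear=[
    [-2.6,-0.2,0],
    [-2.6,-0.2,2],
    [-2.6,-0.2,5],
    [-2.6,-0.2,8],
    [-2.6,-0.2,10],
    [-2.6,-0.2,11],
    [-2.6,-0.2,11.5],
    [-2.6,-0.2,11.5],
  ],
  angular=[
    [0.05,0,0],
    [0.05,0,0],
    [0.05,0,0],
    [0.05,0,0],
    [0.05,0,0],
    [0.05,0,0],
    [0.05,0,0],
    [0.05,0,0],
  ],
  jaw=[0,0,0,0,0,0,0,0],
)

```text
time_s: 7.25
tcp_pos: [0.5426, -0.3518, 0.1741]
orientation: [0.631, 0.776, 0.001, -0.001]
ft_force: [0.6, -0.2, -1.8]
finger_gap: 0.0154
```

```bash
python3 - <<'E'
from h import *
go(.542,-.352,.1725,11);print(bot.observe()['ft_force'])
d=shot('scene','s2.png')
cv2.imwrite('pics/s2c.png',cv2.resize(d['image'][250:460,90:330],None,fx=3,fy=2.8)[:,:,::-1])
E
```

```text
lin [-0.01 -0.06  0.16] ang [-0.    -0.024  0.097] at [ 0.5426 -0.3518  0.1741] gap 0.0154 t 7.2
[ 0.61055287 -0.15388143 -1.82787737]
```

View pics/s2c.png

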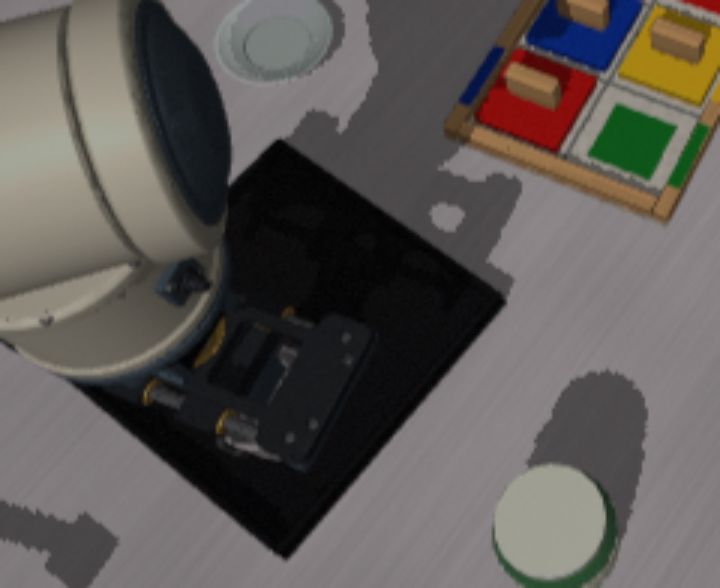

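>>> arm_command(
  linear=[
    [0,0,0.1],
    [0,0,0.2],
    [0,0,0.2],
  ],
  angular=[
    [0,0,0],
    [0,0,0],
    [0,0,0],
  ],
  jaw=[0,0,0],
)

```text
time_s: 7.6
tcp_pos: [0.5429, -0.352, 0.1731]
orientation: [0.631, 0.776, 0.001, -0.001]
ft_force: [0.4, 0.9, 1.8]
finger_gap: 0.0156
```

Contact: the force changed from -1.8 to +1.8. Release, then rise.

>>> arm_command(
  linear=[
    [0,0,0],
    [0,0,0],
    [0,0,0],
    [0,0,0],
    [0,0,-2],
    [0,0,-5],
    [0,0,-9],
    [0,0,-12],
  ],
  angular=[
    [0,0,0],
    [0,0,0],
    [0,0,0],
    [0,0,0],
    [0,0,0],
    [0,0,0],
    [0,0,0],
    [0,0,0],
  ],
  jaw=[3,4,5,6,6,6,6,6],
)

```text
time_s: 8.4
tcp_pos: [0.543, -0.3524, 0.2953]
orientation: [0.631, 0.776, 0.001, 0.0]
ft_force: [-0.2, -0.5, 0.2]
finger_gap: 0.0601
```

```bash
python3 - <<'E'
from h import *
go(.589,.339,.25,-19)
shot('wrist','w3.png')
E
```

```text
lin [66.75 18.6   4.63] ang [ 0.01  -0.011  3.847] at [ 0.543  -0.3524  0.2953] gap 0.0601 t 8.4
```

View pics/w3.png

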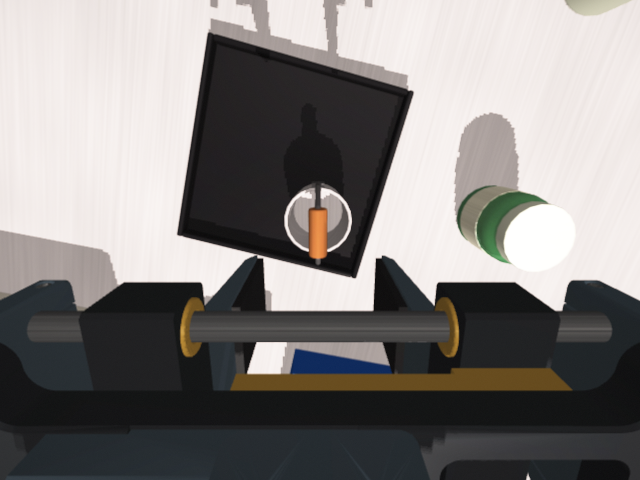

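The first pail stands in the tray's far-right corner, at wrist (218,318). Now the second one.

>>> arm_command(
  linear=[
    [66.7,18.6,2],
    [66.7,18.6,2],
    [66.7,18.6,2],
    [66.7,18.6,2],
    [66.7,18.6,2],
    [66.7,18.6,2],
    [66.7,18.6,2],
    [66.7,18.6,2],
  ],
  angular=[
    [0,0,0.5],
    [0,0,1],
    [0,0,1.5],
    [0,0,2],
    [0,0,2.5],
    [0,0,3],
    [0,0,3.5],
    [0,0,3.85],
  ],
  jaw=[9,9,9,9,9,9,9,9],
)

```text
time_s: 9.25
tcp_pos: [0.5701, 0.0487, 0.2847]
orientation: [0.815, 0.579, 0.002, 0.003]
ft_force: [1.5, -1.1, 0.0]
finger_gap: 0.0899
```

```bash
python3 - <<'E'
from h import *
go(.589,.339,.25,-19)
E
```

```text
lin [28.04 -7.78  3.41] ang [ 0.051  0.001 -0.024] at [0.5701 0.0487 0.2847] gap 0.0899 t 9.2
```

>>> arm_command(
  linear=[
    [28,-7.8,3.4],
    [28,-7.8,3.4],
    [28,-7.8,3.4],
    [28,-7.8,3.4],
    [28,-7.8,3.4],
    [28,-7.8,3.4],
    [28,-7.8,3.4],
    [28,-7.8,3.4],
  ],
  angular=[
    [0.05,0,0],
    [0.05,0,0],
    [0.05,0,0],
    [0.05,0,0],
    [0.05,0,0],
    [0.05,0,0],
    [0.05,0,0],
    [0.05,0,0],
  ],
  jaw=[9,9,9,9,9,9,9,9],
)

```text
time_s: 10.05
tcp_pos: [0.5883, 0.3395, 0.2494]
orientation: [0.815, 0.58, -0.0, 0.0]
ft_force: [-0.4, -1.0, 0.2]
finger_gap: 0.0898
```

```bash
python3 - <<'E'
from h import *
go(.589,.339,.1655,-19)
d=shot('wrist','w4.png')
print(nets.pinpoint('pail_4_grip','wrist')[:3])
E
```

```text
lin [-0.02  0.09  8.39] ang [-0.003  0.006 -0.011] at [0.5883 0.3395 0.2494] gap 0.0898 t 10.1
[{'location': [250.0, 317.9], 'confidence': 0.87}, {'location': [120.9, 210.1], 'confidence': 0.76}]
```

View pics/w4.png

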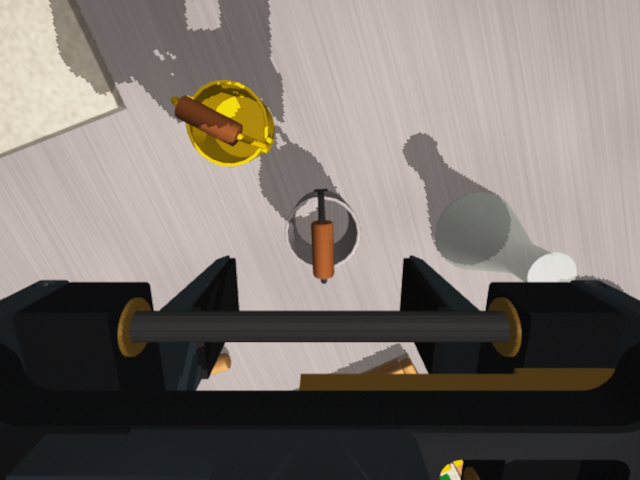

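The grip at wrist (250,323) lies centred and aligned between the fingers, and the yellow bucket at (122,228) is clear. Descend and grip.

>>> arm_command(
  linear=[
    [0.1,0.1,4],
    [0.1,0.1,8.3],
    [0.1,0.1,8.3],
    [0.1,0.1,8.3],
    [0.1,0.1,8.3],
    [0.1,0.1,8.3],
    [0.1,0.1,8.3],
    [0.1,0.1,8.3],
  ],
  angular=[
    [0,0,0],
    [0,0,0],
    [0,0,0],
    [0,0,0],
    [0,0,0],
    [0,0,0],
    [0,0,0],
    [0,0,0],
  ],
  jaw=[6,5,4,3,2,1,0,0],
)

```text
time_s: 10.95
tcp_pos: [0.5902, 0.3385, 0.1679]
orientation: [0.815, 0.579, 0.0, 0.0]
ft_force: [0.2, 0.3, -0.2]
finger_gap: 0.0286
```

>>> arm_command(
  linear=[
    [0,0,0],
    [0,0,0],
    [0,0,0],
    [0,0,-1],
    [0,0,-3],
    [0,0,-6],
    [0,0,-10],
    [0,0,-12],
  ],
  angular=[
    [0,0,0],
    [0,0,0],
    [0,0,0],
    [0,0,0],
    [0,0,0],
    [0,0,0],
    [0,0,0],
    [0,0,0],
  ],
  jaw=[0,0,0,0,0,0,0,0],
)

```text
time_s: 11.75
tcp_pos: [0.5906, 0.3388, 0.2917]
orientation: [0.815, 0.579, 0.002, 0.001]
ft_force: [1.4, 0.8, -2.6]
finger_gap: 0.0157
```

```bash
python3 - <<'E'
from h import *
go(.458,-.262,.288,-19)
E
```

```text
lin [-61.1    7.25   0.24] ang [ 0.024 -0.018 -0.027] at [0.5906 0.3388 0.2917] gap 0.0157 t 11.8
```

>>> arm_command(
  linear=[
    [-4,0.5,0],
    [-8.5,1,0],
    [-13,1.5,0],
    [-17.5,2,0],
    [-22,2.6,0],
    [-26.5,3.1,0],
    [-31,3.6,0],
    [-35.5,4.2,0],
  ],
  angular=[
    [0,0,0],
    [0,0,0],
    [0,0,0],
    [0,0,0],
    [0,0,0],
    [0,0,0],
    [0,0,0],
    [0,0,0],
  ],
  jaw=[0,0,0,0,0,0,0,0],
)

```text
time_s: 12.55
tcp_pos: [0.5125, -0.0119, 0.2914]
orientation: [0.815, 0.579, 0.002, 0.001]
ft_force: [0.6, -0.4, -2.7]
finger_gap: 0.0153
```

```bash
python3 - <<'E'
from h import *
go(.458,-.262,.288,-19)
E
```

```text
lin [-25.41   3.08   0.29] ang [ 0.024 -0.017 -0.025] at [ 0.5125 -0.0119  0.2914] gap 0.0153 t 12.6
```

>>> arm_command(
  linear=[
    [-4.5,0.5,0],
    [-9,1.1,0],
    [-13.5,1.6,0],
    [-18,2.2,0],
    [-22,2.7,0],
    [-25.4,3.1,0],
    [-25.4,3.1,0],
    [-25.4,3.1,0],
  ],
  angular=[
    [0,0,0],
    [0,0,0],
    [0,0,0],
    [0,0,0],
    [0,0,0],
    [0,0,0],
    [0,0,0],
    [0,0,0],
  ],
  jaw=[0,0,0,0,0,0,0,0],
)

```text
time_s: 13.35
tcp_pos: [0.4578, -0.2623, 0.291]
orientation: [0.816, 0.579, 0.002, 0.0]
ft_force: [-0.1, 0.4, -3.2]
finger_gap: 0.0148
```

```bash
python3 - <<'E'
from h import *
go(.458,-.262,.175,-19)
E
```

```text
lin [ 1.00e-02 -3.00e-02  1.16e+01] ang [ 0.021 -0.019 -0.037] at [ 0.4578 -0.2623  0.291 ] gap 0.0148 t 13.3
```

>>> arm_command(
  linear=[
    [0,0,3],
    [0,0,6],
    [0,0,9],
    [0,0,10.8],
    [0,0,11.4],
    [0,0,11.6],
    [0,0,11.7],
    [0,0,11.7],
  ],
  angular=[
    [0,0,0],
    [0,0,0],
    [0,0,0],
    [0,0,0],
    [0,0,0],
    [0,0,0],
    [0,0,0],
    [0,0,0],
  ],
  jaw=[0,0,0,0,0,0,0,0],
)

```text
time_s: 14.15
tcp_pos: [0.4587, -0.2622, 0.175]
orientation: [0.816, 0.579, 0.002, 0.001]
ft_force: [0.5, -0.3, -3.3]
finger_gap: 0.0152
```

>>> arm_command(
  linear=[
    [0,0,0.1],
    [0,0,0.2],
    [0,0,0.2],
  ],
  angular=[
    [0,0,0],
    [0,0,0],
    [0,0,0],
  ],
  jaw=[0,0,0],
)

```text
time_s: 14.45
tcp_pos: [0.4594, -0.2624, 0.1743]
orientation: [0.816, 0.579, 0.003, 0.002]
ft_force: [-0.3, 4.5, 16.5]
finger_gap: 0.0152
```

>>> arm_command(
  linear=[
    [0,0,0],
    [0,0,0],
    [0,0,0],
    [0,0,0],
    [0,0,-2],
    [0,0,-5],
    [0,0,-9],
    [0,0,-12],
  ],
  angular=[
    [0,0,0],
    [0,0,0],
    [0,0,0],
    [0,0,0],
    [0,0,0],
    [0,0,0],
    [0,0,0],
    [0,0,0],
  ],
  jaw=[3,4,5,6,6,6,6,6],
)

```text
time_s: 15.25
tcp_pos: [0.4585, -0.2625, 0.2962]
orientation: [0.816, 0.579, 0.003, 0.003]
ft_force: [0.7, -0.1, -0.5]
finger_gap: 0.0599
```

```bash
python3 - <<'E'
from h import *
shot('wrist','w5.png');d=shot('top','t5.png')
c,s=np.cos(.1541),np.sin(.1541)
for n in 'red','blue','green','yellow':
  for r in nets.pinpoint('tile_%s_grip'%n,'top')[:3]:
    if r['confidence']>.4:
      p=unproj(d,r['location'],.039)[:2]; q=p-[.5624,.0127]
      print(n,p.round(4),'frame',(np.array([c*q[0]+s*q[1],-s*q[0]+c*q[1]])*1000).round())
E
```

```text
red [ 0.5351 -0.0698] frame [-40. -77.]
red [0.3774 0.0535] frame [-176.   69.]
blue [0.5266 0.0077] frame [-36.   1.]
green [0.5082 0.0898] frame [-42.  85.]
yellow [0.6018 0.0158] frame [39. -3.]
yellow [ 0.7591 -0.0645] frame [ 183. -106.]
```

View pics/w5.png

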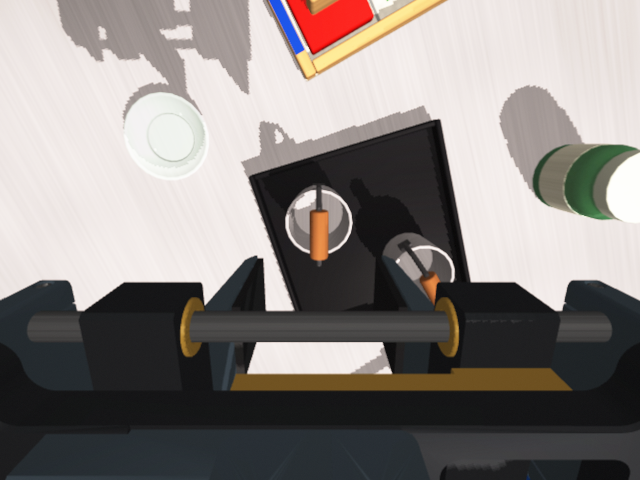

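View pics/t5.png

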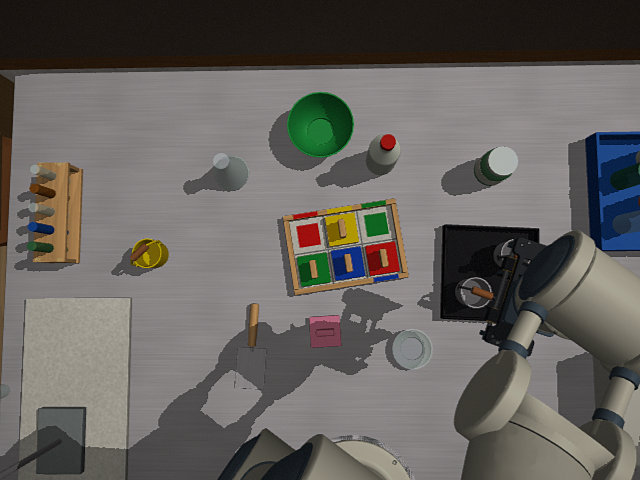

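Both pails stand in the tray, at top (476,292) and (507,252). The tiles have not moved. Frame pose is (0.5624, 0.0127) with yaw 8.8°. With jaw angle -81.2°, tool x is frame +x and tool y is frame -y. First tile: red.

```bash
cat >> h.py <<'E'
F=np.array([.5624,.0127]);FA=.1541
def fgo(fx,fy,z,a=-81.17):
    c,s=np.cos(FA),np.sin(FA); x,y=fx/1000,fy/1000
    go(F[0]+c*x-s*y,F[1]+s*x+c*y,z,a)
def w2f(p):
    c,s=np.cos(FA),np.sin(FA); q=np.asarray(p)[:2]-F
    return np.array([c*q[0]+s*q[1],-s*q[0]+c*q[1]])*1000
E
python3 -c "
from h import *
fgo(-39,-78,.18)"
```

```text
lin [20.64  0.94 11.38] ang [ 0.023 -0.035  7.735] at [ 0.4581 -0.2621  0.2933] gap 0.0602 t 15.6
```

>>> arm_command(
  linear=[
    [4,0,0],
    [8,0.4,2],
    [12,0.6,4],
    [17,0.9,7],
    [20.6,0.9,10],
    [20.6,0.9,11.4],
    [20.6,0.9,11.4],
    [20.6,0.9,11.4],
  ],
  angular=[
    [0,0,1],
    [0,0,2],
    [0,0,3],
    [0,0,4],
    [0,0,5],
    [0,0,6],
    [0,0,7],
    [0,0,7.73],
  ],
  jaw=[4,4,4,4,4,4,4,4],
)

```text
time_s: 16.35
tcp_pos: [0.5344, -0.0696, 0.1776]
orientation: [0.997, 0.075, 0.001, -0.001]
ft_force: [-0.1, 0.2, 0.5]
finger_gap: 0.0398
```

```bash
python3 -c "
from h import *
fgo(-39,-78,.106)
shot('wrist','w6.png')
for r in nets.pinpoint('tile_red_grip','wrist')[:2]:print(r)
d=shot('wrist')
for n in('red','blue','green','yellow'):
  for r in nets.pinpoint('tile_%s_grip'%n,'wrist')[:2]: print(n,r['location'],r['confidence'],w2f(unproj(d,r['location'],.039)).round())
"
```

```text
lin [0.12 0.1  7.16] ang [-0.009 -0.014 -0.028] at [ 0.5344 -0.0696  0.1776] gap 0.0398 t 16.4
{'location': [249.5, 319.5], 'confidence': 0.97}
red [135.3, 201.6] 0.63 [42.  0.]
red [248.8, 320.8] 0.61 [-37. -79.]
blue [246.5, 212.2] 0.87 [-35.  -1.]
green [248.8, 103.5] 0.65 [-37.  78.]
yellow [136.7, 198.9] 0.55 [41.  2.]
```

View pics/w6.png

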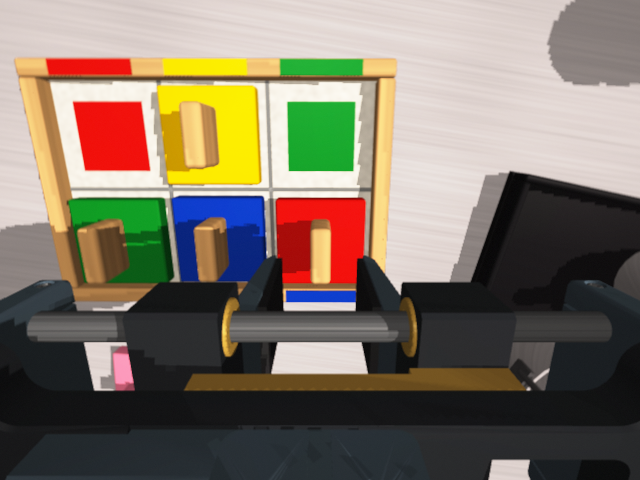

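The wrist view shows the frame square to the gripper and red's grip at (250,320), centred between the fingers. Descend and grip.

>>> arm_command(
  linear=[
    [0.1,0.1,4],
    [0.1,0.1,7.1],
    [0.1,0.1,7.1],
    [0.1,0.1,7.1],
    [0.1,0.1,7.1],
    [0.1,0.1,7.1],
    [0.1,0.1,7.1],
    [0.1,0.1,7.1],
  ],
  angular=[
    [0,0,0],
    [0,0,0],
    [0,0,0],
    [0,0,0],
    [0,0,0],
    [0,0,0],
    [0,0,0],
    [0,0,0],
  ],
  jaw=[4,4,3,2,0,0,0,0],
)

```text
time_s: 17.5
tcp_pos: [0.5374, -0.0716, 0.1102]
orientation: [0.997, 0.078, 0.004, 0.0]
ft_force: [-1.3, 0.4, 8.4]
finger_gap: 0.0139
```

```bash
python3 -c "
from h import *
fgo(38,-79,.106);print(bot.observe()['ft_force'])"
```

```text
lin [ 7.56 -0.03  0.48] ang [ 0.008 -0.056  0.019] at [ 0.5374 -0.0716  0.1102] gap 0.0139 t 17.5
[-1.26019142  0.35879033  8.35753251]
```

>>> arm_command(
  linear=[
    [0,0,0],
    [1.5,0,0],
    [3,0,0],
    [4.5,0,0],
    [6,0,0],
    [7.3,0,0],
    [7.5,0,0],
    [7.5,0,0],
  ],
  angular=[
    [0,0,0],
    [0,0,0],
    [0,0,0],
    [0,0,0],
    [0,0,0],
    [0,0,0],
    [0,0,0],
    [0,0,0],
  ],
  jaw=[0,0,0,0,0,0,0,0],
)

```text
time_s: 18.3
tcp_pos: [0.6114, -0.0599, 0.1111]
orientation: [0.997, 0.078, 0.004, 0.0]
ft_force: [-0.7, 0.0, -0.8]
finger_gap: 0.014
```

```bash
python3 -c "
from h import *
fgo(38,-79,.106);print(bot.observe()['ft_force'])
s=bot.observe();print(w2f(s['tcp_pos']))
shot('wrist','w7.png');d=shot('scene','s7.png')
"
```

```text
lin [ 0.07 -0.03  0.51] ang [ 0.009 -0.057  0.022] at [ 0.6114 -0.0599  0.1111] gap 0.014 t 18.3
[-0.73837157  0.04303956 -0.75751167]
[ 37.27174934 -79.29001482]
```

View pics/s7.png

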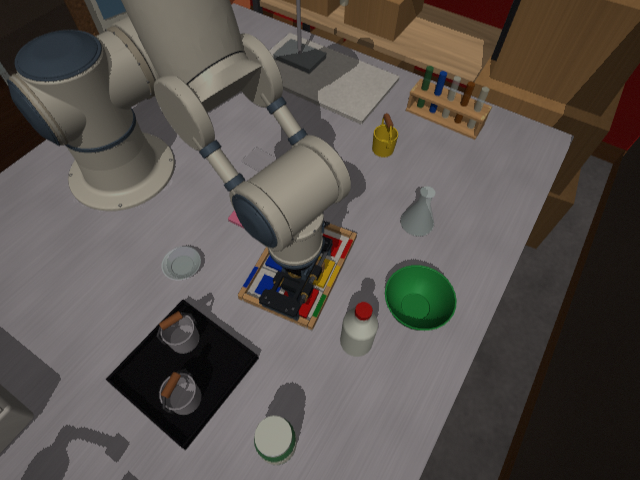

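Red is now in the far right bay. Both pails still stand in the tray at scene (178,333) and (180,392). Next, release and go to blue.

>>> arm_command(
  linear=[
    [0,0,0],
    [0,0,0],
    [0,0,-3],
    [0,0,-6],
    [-3,-3,-6],
    [-7.4,-7.8,-6],
    [-7.4,-7.8,-6],
    [-7.4,-7.8,-6],
  ],
  angular=[
    [0,0,0],
    [0,0,0],
    [0,0.05,0],
    [0,0.05,0],
    [0,0.05,0],
    [0,0.05,0],
    [0,0.05,0],
    [0,0.05,0],
  ],
  jaw=[4,4,4,4,4,4,4,4],
)

```text
time_s: 19.2
tcp_pos: [0.5231, 0.0067, 0.1705]
orientation: [0.997, 0.079, 0.006, -0.0]
ft_force: [0.1, 0.1, 1.3]
finger_gap: 0.0402
```

```bash
cat > look.py <<'E'
from h import *
import sys
a=list(map(float,sys.argv[2:4]))
fgo(a[0],a[1],.106); print('f',w2f(bot.observe()['tcp_pos']).round(1))
d=shot('wrist',sys.argv[1])
for n in('red','blue','green','yellow'):
  print(n,[(np.round(r['location']),round(r['confidence'],2),w2f(unproj(d,r['location'],.039)).round()) for r in nets.pinpoint('tile_%s_grip'%n,'wrist')[:1]])
E
python3 look.py w8.png -36 -1
```

```text
lin [0.29 0.11 6.46] ang [ 0.004 -0.093  0.03 ] at [0.5231 0.0067 0.1705] gap 0.0402 t 19.2
f [-39.8   0.1]
red [(array([146., 440.]), 0.84, array([ 38., -78.]))]
blue [(array([254., 319.]), 0.89, array([-37.,  -0.]))]
green [(array([255., 210.]), 0.76, array([-38.,  76.]))]
yellow [(array([140., 317.]), 0.68, array([41.,  1.]))]
```

View pics/w8.png

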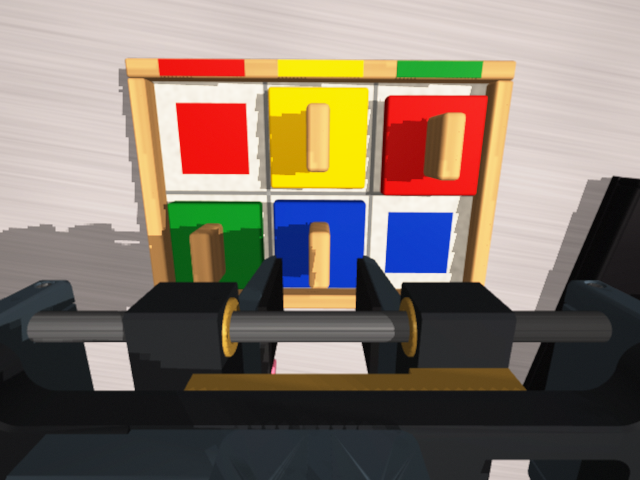

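Red sits in far right, and blue's grip at (254,319) is centred. Descend and grip blue.

>>> arm_command(
  linear=[
    [0.2,0,4],
    [0.2,0,6.3],
    [0.2,0,6.3],
    [0.2,0,6.3],
    [0.2,0,6.3],
    [0.2,0,6.3],
    [0.2,0,6.3],
    [0.2,0,6.3],
  ],
  angular=[
    [0,-0.09,0],
    [0,-0.09,0],
    [0,-0.09,0],
    [0,-0.09,0],
    [0,-0.09,0],
    [0,-0.09,0],
    [0,-0.09,0],
    [0,-0.09,0],
  ],
  jaw=[4,4,4,2,0,0,0,0],
)

```text
time_s: 20.25
tcp_pos: [0.5296, 0.0051, 0.1083]
orientation: [0.997, 0.078, 0.002, 0.001]
ft_force: [-1.3, 0.1, 9.0]
finger_gap: 0.014
```

>>> arm_command(
  linear=[
    [0,0,0],
    [0,1.5,0],
    [0,3,0],
    [0,4.5,0],
    [0,6,0],
    [0,7.3,0],
    [0,7.9,0],
    [0,7.9,0],
  ],
  angular=[
    [0,0,0],
    [0,0,0],
    [0,0,0],
    [0,0,0],
    [0,0,0],
    [0,0,0],
    [0,0,0],
    [0,0,0],
  ],
  jaw=[0,0,0,0,0,0,0,0],
)

```text
time_s: 21.05
tcp_pos: [0.5419, -0.0737, 0.1085]
orientation: [0.997, 0.077, 0.002, 0.0]
ft_force: [0.1, -0.8, -1.4]
finger_gap: 0.0137
```

```bash
python3 -c "
from h import *
fgo(-38,-78,.106);s=bot.observe();print(s['ft_force'],w2f(s['tcp_pos']))"
```

```text
lin [-0.45 -0.42  0.25] ang [ 0.009 -0.031  0.004] at [ 0.5419 -0.0737  0.1085] gap 0.0137 t 21.1
[ 0.10640592 -0.81200183 -1.42566675] [-33.50123132 -82.19666193]
```

>>> arm_command(
  linear=[
    [-0.3,-0.4,0],
    [-0.3,-0.4,0],
    [-0.3,-0.4,0],
    [-0.3,-0.4,0],
  ],
  angular=[
    [0,0,0],
    [0,0,0],
    [0,0,0],
    [0,0,0],
  ],
  jaw=[0,0,0,0],
)

```text
time_s: 21.45
tcp_pos: [0.5383, -0.07, 0.1084]
orientation: [0.997, 0.077, 0.002, 0.0]
ft_force: [0.2, 0.1, -2.0]
finger_gap: 0.0139
```

```bash
python3 -c "
from h import *
fgo(-38,-78,.106);s=bot.observe();print(s['ft_force'],w2f(s['tcp_pos']))"
```

```text
lin [-0.15  0.    0.24] ang [ 0.008 -0.03   0.007] at [ 0.5383 -0.07    0.1084] gap 0.0139 t 21.4
[ 0.228539    0.1160885  -1.98172094] [-36.49309504 -77.98776638]
```

Release and go to green, at about (-38,77), which is 15.5 cm to the left.

>>> arm_command(
  linear=[
    [0,0,0],
    [0,0,0],
    [0,0,-3],
    [0,0,-6],
    [0,-5,-6],
    [0,-10,-6],
    [0,-15.4,-6],
    [0,-15.4,-6],
  ],
  angular=[
    [0,0,0],
    [0,0,0],
    [0,0,0],
    [0,0,0],
    [0,0,0],
    [0,0,0],
    [0,0,0],
    [0,0,0],
  ],
  jaw=[4,4,4,4,4,4,4,4],
)

```text
time_s: 22.25
tcp_pos: [0.5129, 0.0866, 0.1684]
orientation: [0.997, 0.079, 0.002, 0.0]
ft_force: [0.5, -0.3, -0.5]
finger_gap: 0.04
```

```bash
python3 look.py w9.png -38 77
```

```text
lin [-0.07  0.36  6.24] ang [ 0.002 -0.027  0.035] at [0.5129 0.0866 0.1684] gap 0.04 t 22.2
f [-37.6  80.6]
red [(array([146., 569.]), 0.57, array([ 39., -79.]))]
blue [(array([261., 548.]), 0.68, array([-39., -80.]))]
green [(array([257., 324.]), 0.66, array([-37.,  77.]))]
yellow [(array([140., 444.]), 0.86, array([42.,  1.]))]
```

View pics/w9.png

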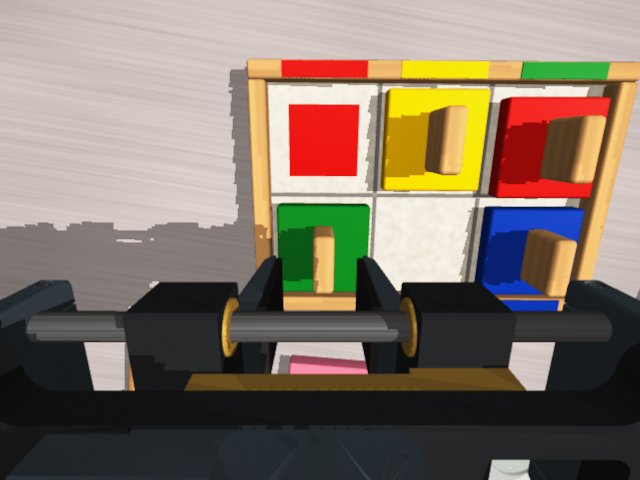

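Blue is in its bay, and green's grip at (257,324) is about 3 mm right of centre.

>>> arm_command(
  linear=[
    [-0.1,0.35,3],
    [-0.1,0.35,6],
    [-0.1,0.35,6.1],
    [-0.1,0.35,6.1],
    [-0.1,0.35,6.1],
    [-0.1,0.35,6.1],
    [-0.1,0.35,6.1],
    [-0.1,0.35,6.1],
  ],
  angular=[
    [0,0,0],
    [0,0,0],
    [0,0,0],
    [0,0,0],
    [0,0,0],
    [0,0,0],
    [0,0,0],
    [0,0,0],
  ],
  jaw=[4,4,4,2,0,0,0,0],
)

```text
time_s: 23.3
tcp_pos: [0.515, 0.0776, 0.1083]
orientation: [0.997, 0.077, 0.003, 0.001]
ft_force: [-0.3, -0.6, 10.0]
finger_gap: 0.0139
```

```bash
python3 -c "
from h import *
fgo(-38,0,.107);s=bot.observe();print(s['ft_force'],w2f(s['tcp_pos']))"
```

```text
lin [-0.11  7.14  0.15] ang [ 0.012 -0.044  0.   ] at [0.515  0.0776 0.1083] gap 0.0139 t 23.3
[-0.32779828 -0.64539073 10.00977179] [-36.91611837  71.38408588]
```

>>> arm_command(
  linear=[
    [0,0,0],
    [0,1.5,0],
    [0,3,0],
    [0,4.5,0],
    [0,6,0],
    [0,6.8,0],
    [0,6.9,0],
    [0,6.9,0],
  ],
  angular=[
    [0,0,0],
    [0,0,0],
    [0,0,0],
    [0,0,0],
    [0,0,0],
    [0,0,0],
    [0,0,0],
    [0,0,0],
  ],
  jaw=[0,0,0,0,0,0,0,0],
)

```text
time_s: 24.1
tcp_pos: [0.5255, 0.0092, 0.1084]
orientation: [0.997, 0.077, 0.003, 0.001]
ft_force: [-0.2, 0.7, -0.6]
finger_gap: 0.014
```

```bash
python3 -c "
from h import *
fgo(-38,0,.107);s=bot.observe();print(s['ft_force'],w2f(s['tcp_pos']))"
```

```text
lin [-0.1   0.22  0.14] ang [ 0.011 -0.043 -0.004] at [0.5255 0.0092 0.1084] gap 0.014 t 24.1
[-0.19193278  0.69036417 -0.56807078] [-37.0061031    2.19072946]
```

>>> arm_command(
  linear=[
    [0,0.3,0],
    [0,0.3,0],
    [0,0.3,0],
    [0,0.3,0],
    [0,0.3,-3],
    [2,0.3,-6],
    [6,0.1,-6],
    [7.8,0.1,-6],
  ],
  angular=[
    [0,0,0],
    [0,0,0],
    [0,0,0],
    [0,0,0],
    [0,0,0],
    [0,0,0],
    [0,0,0],
    [0,0,0],
  ],
  jaw=[0,0,4,4,4,4,4,4],
)

```text
time_s: 24.9
tcp_pos: [0.6054, 0.0208, 0.1704]
orientation: [0.997, 0.077, 0.005, 0.001]
ft_force: [-0.0, -0.3, 0.2]
finger_gap: 0.0398
```

```bash
python3 look.py w10.png 40 0
```

```text
lin [-0.44  0.12  6.44] ang [ 0.017 -0.073 -0.002] at [0.6054 0.0208 0.1704] gap 0.0398 t 24.9
f [43.8  1.4]
red [(array([268., 432.]), 0.7, array([ 37., -79.]))]
blue []
green [(array([358., 323.]), 0.79, array([-37.,  -2.]))]
yellow [(array([262., 320.]), 0.77, array([41.,  0.]))]
```

View pics/w10.png

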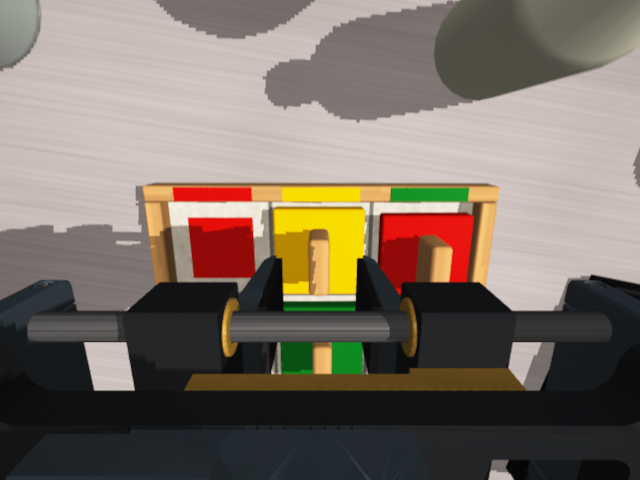

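Yellow's grip at (262,320) is centred, and green is near middle.

>>> arm_command(
  linear=[
    [-0.3,0.1,3],
    [-0.3,0.1,6],
    [-0.3,0.1,6.2],
    [-0.3,0.1,6.2],
    [-0.3,0.1,6.2],
    [-0.3,0.1,6.2],
    [-0.3,0.1,6.2],
    [-0.3,0.1,6.2],
  ],
  angular=[
    [0,-0.07,0],
    [0,-0.07,0],
    [0,-0.07,0],
    [0,-0.07,0],
    [0,-0.07,0],
    [0,-0.07,0],
    [0,-0.07,0],
    [0,-0.07,0],
  ],
  jaw=[4,4,4,2,0,0,0,0],
)

```text
time_s: 25.95
tcp_pos: [0.5993, 0.0187, 0.1076]
orientation: [0.997, 0.077, -0.002, 0.001]
ft_force: [-1.4, -0.4, 8.2]
finger_gap: 0.0138
```

```bash
python3 -c "
from h import *
fgo(39,78,.107);s=bot.observe();print(s['ft_force'],w2f(s['tcp_pos']))"
```

```text
lin [ 0.16 -7.77  0.05] ang [ 0.012  0.026 -0.003] at [0.5993 0.0187 0.1076] gap 0.0138 t 25.9
[-1.38420586 -0.39962923  8.24981592] [37.37982621  0.27478271]
```

>>> arm_command(
  linear=[
    [0,0,0],
    [0,-1.5,0],
    [0,-3,0],
    [0,-4.5,0],
    [0,-6,0],
    [0,-7.3,0],
    [0,-7.7,0],
    [0,-7.7,0],
  ],
  angular=[
    [0,0,0],
    [0,0,0],
    [0,0,0],
    [0,0,0],
    [0,0,0],
    [0,0,0],
    [0,0,0],
    [0,0,0],
  ],
  jaw=[0,0,0,0,0,0,0,0],
)

```text
time_s: 26.75
tcp_pos: [0.5874, 0.0958, 0.1077]
orientation: [0.997, 0.077, -0.002, 0.001]
ft_force: [-0.6, 4.0, 4.9]
finger_gap: 0.0139
```

```bash
python3 -c "
from h import *
fgo(-39,79,.107);s=bot.observe();print(s['ft_force'],w2f(s['tcp_pos']))"
```

```text
lin [-7.65 -0.07  0.09] ang [0.008 0.024 0.004] at [0.5874 0.0958 0.1077] gap 0.0139 t 26.8
[-0.56985123  4.00550589  4.88146291] [37.49879461 78.3196752 ]
```

>>> arm_command(
  linear=[
    [-1.5,0,0],
    [-3,0,0],
    [-4.5,0,0],
    [-6,0,0],
    [-7.2,0,0],
    [-7.5,0,0],
    [-7.5,0,0],
    [-7.5,0,0],
  ],
  angular=[
    [0,0,0],
    [0,0,0],
    [0,0,0],
    [0,0,0],
    [0,0,0],
    [0,0,0],
    [0,0,0],
    [0,0,0],
  ],
  jaw=[0,0,0,0,0,0,0,0],
)

```text
time_s: 27.55
tcp_pos: [0.514, 0.0843, 0.108]
orientation: [0.997, 0.077, -0.001, 0.001]
ft_force: [0.4, -0.2, -1.7]
finger_gap: 0.0137
```

```bash
python3 -c "
from h import *
fgo(-39,79,.107);s=bot.observe();print(s['ft_force'],w2f(s['tcp_pos']))"
```

```text
lin [-0.22 -0.09  0.1 ] ang [0.009 0.02  0.003] at [0.514  0.0843 0.108 ] gap 0.0137 t 27.6
[ 0.3658931  -0.16722932 -1.73858996] [-36.822253    78.14067453]
```

>>> arm_command(
  linear=[
    [-0.3,0,0],
    [-0.3,0,0],
    [-0.3,0,0],
    [-0.3,0,0],
    [-0.3,0,-3],
    [-0.3,0,-6],
    [3,5,-6],
    [7.5,10,-6],
  ],
  angular=[
    [0,0,0],
    [0,0,0],
    [0,0,0],
    [0,0,0],
    [0,0,0],
    [0,0,0],
    [0,0,0],
    [0,0,0],
  ],
  jaw=[0,0,4,4,4,4,4,4],
)

```text
time_s: 28.35
tcp_pos: [0.5836, 0.0141, 0.1693]
orientation: [0.997, 0.078, -0.001, 0.001]
ft_force: [0.6, -0.2, 0.2]
finger_gap: 0.0402
```

```bash
python3 look.py w11.png 38 -79
```

```text
lin [1.67 7.7  6.34] ang [0.012 0.009 0.016] at [0.5836 0.0141 0.1693] gap 0.0402 t 28.4
f [21.2 -1.9]
red [(array([236., 431.]), 0.87, array([ 36., -79.]))]
blue []
green [(array([330., 318.]), 0.89, array([-36.,  -2.]))]
yellow []
```

View pics/w11.png

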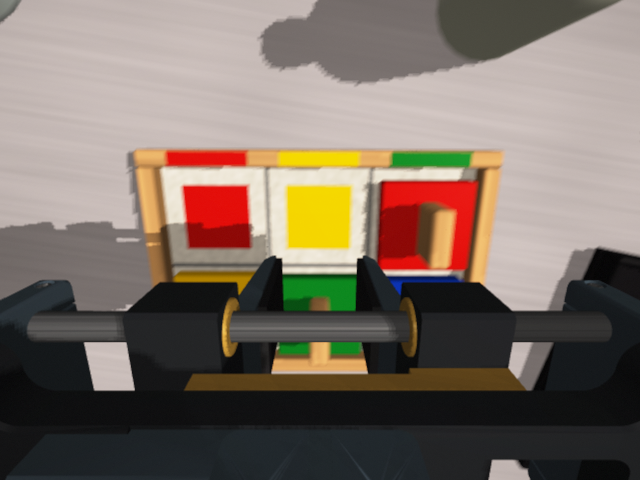

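Far left and far middle are clear, and red's grip is at (236,431). Move over red, descend and grip.

>>> arm_command(
  linear=[
    [1.5,4,0],
    [1.5,7.5,0],
    [1.5,7.6,1],
    [1.5,7.6,4],
    [1.5,7.6,6.1],
    [1.5,7.6,6.1],
    [1.5,7.6,6.1],
    [1.5,7.6,6.1],
  ],
  angular=[
    [0,0,0],
    [0,0,0],
    [0,0,0],
    [0,0,0],
    [0,0,0],
    [0,0,0],
    [0,0,0],
    [0,0,0],
  ],
  jaw=[4,4,4,4,4,4,4,3],
)

```text
time_s: 29.4
tcp_pos: [0.6091, -0.0578, 0.1078]
orientation: [0.997, 0.077, -0.001, 0.001]
ft_force: [0.3, 0.2, 0.6]
finger_gap: 0.0348
```

>>> arm_command(
  linear=[
    [0,0,0],
    [0,0,0],
    [0,0,0],
    [0,0,0],
  ],
  angular=[
    [0,0,0],
    [0,0,0],
    [0,0,0],
    [0,0,0],
  ],
  jaw=[0,0,0,0],
)

```text
time_s: 29.8
tcp_pos: [0.6095, -0.0578, 0.1085]
orientation: [0.997, 0.077, -0.001, 0.001]
ft_force: [-0.8, 0.4, 8.7]
finger_gap: 0.0138
```

```bash
python3 -c "
from h import *
fgo(38,78,.107);s=bot.observe();print(s['ft_force'],w2f(s['tcp_pos']))"
```

```text
lin [  0.24 -15.49   0.13] ang [0.012 0.009 0.003] at [ 0.6095 -0.0578  0.1085] gap 0.0138 t 29.8
[-0.75616832  0.37805719  8.70321717] [ 35.68145279 -76.93113481]
```

>>> arm_command(
  linear=[
    [0.2,0,0],
    [0.2,-1.5,0],
    [0.2,-3.5,0],
    [0.2,-5.5,0],
    [0.2,-7.5,0],
    [0.2,-9.5,0],
    [0.2,-11,0],
    [0.2,-12,0],
  ],
  angular=[
    [0,0,0],
    [0,0,0],
    [0,0,0],
    [0,0,0],
    [0,0,0],
    [0,0,0],
    [0,0,0],
    [0,0,0],
  ],
  jaw=[0,0,0,0,0,0,0,0],
)

```text
time_s: 30.6
tcp_pos: [0.5928, 0.0624, 0.1086]
orientation: [0.997, 0.078, -0.0, 0.001]
ft_force: [0.5, -3.7, 4.5]
finger_gap: 0.0141
```

```bash
python3 -c "
from h import *
fgo(38,78,.107);s=bot.observe();print(s['ft_force'],w2f(s['tcp_pos']))"
```

```text
lin [ 0.04 -3.36  0.15] ang [0.013 0.007 0.009] at [0.5928 0.0624 0.1086] gap 0.0141 t 30.6
[ 0.48680152 -3.66599599  4.50865576] [37.68926577 44.42459842]
```

>>> arm_command(
  linear=[
    [0.1,-1.5,0],
    [0.1,-2.8,0],
    [0.1,-3.4,0],
    [0.1,-3.4,0],
    [0.1,-3.4,0],
    [0.1,-3.4,0],
  ],
  angular=[
    [0,0,0],
    [0,0,0],
    [0,0,0],
    [0,0,0],
    [0,0,0],
    [0,0,0],
  ],
  jaw=[0,0,0,0,0,0],
)

```text
time_s: 31.2
tcp_pos: [0.5886, 0.0959, 0.1085]
orientation: [0.997, 0.077, -0.0, 0.001]
ft_force: [-1.1, 4.0, 5.0]
finger_gap: 0.0139
```

```bash
python3 -c "
from h import *
fgo(-37,-1,.17);s=bot.observe();print(s['ft_force'],w2f(s['tcp_pos']))"
```

```text
lin [-7.58  7.92 -6.13] ang [0.011 0.007 0.006] at [0.5886 0.0959 0.1085] gap 0.0139 t 31.2
[-1.13852342  3.96508717  5.03962936] [38.65531626 78.2170186 ]
```

>>> arm_command(
  linear=[
    [0,0,0],
    [0,0,0],
    [0,0,-3],
    [0,0,-6],
    [-3,3,-6],
    [-7.5,7.8,-6],
    [-7.5,7.8,-6],
    [-7.5,7.8,-6],
  ],
  angular=[
    [0,0,0],
    [0,0,0],
    [0,0,0],
    [0,0,0],
    [0,0,0],
    [0,0,0],
    [0,0,0],
    [0,0,0],
  ],
  jaw=[4,4,4,4,4,4,4,4],
)

```text
time_s: 32.0
tcp_pos: [0.5254, 0.0056, 0.1687]
orientation: [0.997, 0.076, -0.001, 0.001]
ft_force: [0.3, 0.7, -0.1]
finger_gap: 0.0401
```

```bash
python3 look.py w12.png -37 -1
```

```text
lin [ 0.08 -0.04  6.27] ang [ 0.011  0.014 -0.014] at [0.5254 0.0056 0.1687] gap 0.0401 t 32.0
f [-37.7  -1.3]
red [(array([137., 194.]), 0.55, array([43., 77.]))]
blue [(array([259., 426.]), 0.7, array([-39., -77.]))]
green [(array([257., 318.]), 0.62, array([-38.,  -1.]))]
yellow [(array([255., 206.]), 0.77, array([-36.,  77.]))]
```

View pics/w12.png

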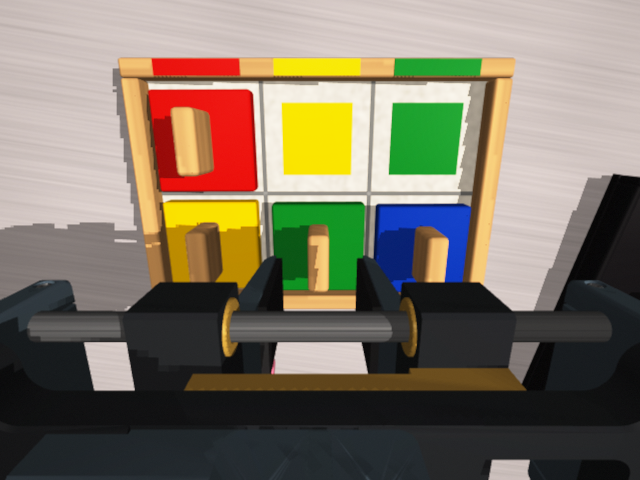

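Red is in far left, close to the left rim. Green at (257,318) is centred, so grip it.

>>> arm_command(
  linear=[
    [0,0,3],
    [0,0,6],
    [0,0,6.1],
    [0,0,6.1],
    [0,0,6.1],
    [0,0,6.1],
    [0,0,6.1],
    [0,0,6.1],
  ],
  angular=[
    [0,0,0],
    [0,0,0],
    [0,0,0],
    [0,0,0],
    [0,0,0],
    [0,0,0],
    [0,0,0],
    [0,0,0],
  ],
  jaw=[4,4,4,2,0,0,0,0],
)

```text
time_s: 33.05
tcp_pos: [0.5279, 0.008, 0.1087]
orientation: [0.997, 0.078, 0.001, 0.001]
ft_force: [-0.4, 1.4, 10.0]
finger_gap: 0.0137
```

```bash
python3 -c "
from h import *
fgo(39,-1,.107);s=bot.observe();print(s['ft_force'],w2f(s['tcp_pos']))"
```

```text
lin [7.38 0.18 0.18] ang [ 0.013 -0.01   0.011] at [0.5279 0.008  0.1087] gap 0.0137 t 33.0
[-0.43060385  1.37814959  9.96328793] [-34.81426801   0.68098884]
```

>>> arm_command(
  linear=[
    [0,0.2,0],
    [1.5,0.2,0],
    [3,0.2,0],
    [4.5,0.2,0],
    [6,0.2,0],
    [7.1,0.2,0],
    [7.4,0.2,0],
    [7.4,0.2,0],
  ],
  angular=[
    [0,0,0],
    [0,0,0],
    [0,0,0],
    [0,0,0],
    [0,0,0],
    [0,0,0],
    [0,0,0],
    [0,0,0],
  ],
  jaw=[0,0,0,0,0,0,0,0],
)

```text
time_s: 33.85
tcp_pos: [0.6012, 0.0175, 0.1088]
orientation: [0.997, 0.078, 0.001, 0.001]
ft_force: [-0.1, 0.1, -1.1]
finger_gap: 0.0134
```

```bash
python3 -c "
from h import *
fgo(39,-78,.107);s=bot.observe();print(s['ft_force'],w2f(s['tcp_pos']))"
```

```text
lin [-0.03  7.68  0.19] ang [ 0.014 -0.009  0.012] at [0.6012 0.0175 0.1088] gap 0.0134 t 33.9
[-0.12082315  0.06583722 -1.06339282] [39.11951563 -1.22318067]
```

>>> arm_command(
  linear=[
    [0,1.5,0],
    [0,3,0],
    [0,4.5,0],
    [0,6,0],
    [0,7.2,0],
    [0,7.5,0],
    [0,7.5,0],
    [0,7.5,0],
  ],
  angular=[
    [0,0,0],
    [0,0,0],
    [0,0,0],
    [0,0,0],
    [0,0,0],
    [0,0,0],
    [0,0,0],
    [0,0,0],
  ],
  jaw=[0,0,0,0,0,0,0,0],
)

```text
time_s: 34.65
tcp_pos: [0.6128, -0.0563, 0.1089]
orientation: [0.997, 0.078, 0.001, 0.001]
ft_force: [0.8, -0.7, -2.0]
finger_gap: 0.0135
```

```bash
python3 -c "
from h import *
fgo(-37,77,.17);s=bot.observe();print(s['ft_force'],w2f(s['tcp_pos']))"
```

```text
lin [ -7.58 -15.29  -6.15] ang [ 0.012 -0.008  0.013] at [ 0.6128 -0.0563  0.1089] gap 0.0135 t 34.6
[ 0.81146784 -0.72101467 -2.0219835 ] [ 39.18316768 -75.86550546]
```

>>> arm_command(
  linear=[
    [0,0.2,0],
    [0,0.2,0],
    [0,0.2,0],
    [0,0.2,0],
    [0,0.2,-3],
    [0,0.2,-6],
    [-3,-4,-6],
    [-6,-8,-6],
  ],
  angular=[
    [0,0,0],
    [0,0,0],
    [0,0,0],
    [0,0,0],
    [0,0,0],
    [0,0,0],
    [0,0,0],
    [0,0,0],
  ],
  jaw=[0,0,4,4,4,4,4,4],
)

```text
time_s: 35.45
tcp_pos: [0.5422, 0.0127, 0.1695]
orientation: [0.997, 0.077, 0.002, 0.001]
ft_force: [0.2, 1.1, 0.9]
finger_gap: 0.0401
```

```bash
python3 -c "
from h import *
fgo(-37,77,.17)"
```

```text
lin [-1.7  -7.39 -0.07] ang [ 0.017 -0.028  0.001] at [0.5422 0.0127 0.1695] gap 0.0401 t 35.5
```

>>> arm_command(
  linear=[
    [-1.7,-7.3,0],
    [-1.7,-7.3,0],
    [-1.7,-7.3,0],
    [-1.7,-7.3,0],
    [-1.7,-7.3,0],
  ],
  angular=[
    [0,0,0],
    [0,0,0],
    [0,0,0],
    [0,0,0],
    [0,0,0],
  ],
  jaw=[4,4,4,4,4],
)

```text
time_s: 35.95
tcp_pos: [0.5147, 0.0816, 0.1693]
orientation: [0.997, 0.077, 0.002, 0.001]
ft_force: [0.7, 0.3, -0.2]
finger_gap: 0.0398
```

```bash
python3 look.py w13.png -37 77
```

```text
lin [-0.08 -0.18  6.33] ang [ 0.018 -0.032 -0.002] at [0.5147 0.0816 0.1693] gap 0.0398 t 36.0
f [-36.5  75.4]
red [(array([144., 320.]), 0.68, array([40., 74.]))]
blue [(array([260., 539.]), 0.69, array([-38., -80.]))]
green [(array([150., 558.]), 0.8, array([ 37., -79.]))]
yellow [(array([258., 316.]), 0.67, array([-36.,  77.]))]
```

View pics/w13.png

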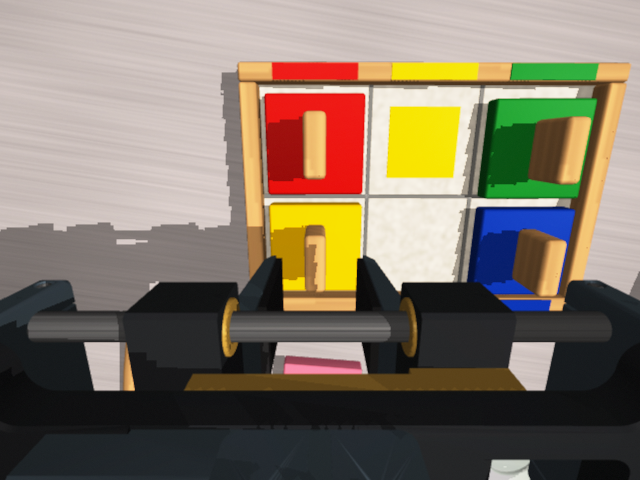

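Red, green and blue are in their bays. Yellow, at (258,316), is the last.

>>> arm_command(
  linear=[
    [-0.1,-0.15,3],
    [-0.1,-0.15,6],
    [-0.1,-0.15,6.1],
    [-0.1,-0.15,6.1],
    [-0.1,-0.15,6.1],
    [-0.1,-0.15,6.1],
    [-0.1,-0.15,6.1],
    [-0.1,-0.15,6.1],
  ],
  angular=[
    [0,0,0],
    [0,0,0],
    [0,0,0],
    [0,0,0],
    [0,0,0],
    [0,0,0],
    [0,0,0],
    [0,0,0],
  ],
  jaw=[4,4,4,2,0,0,0,0],
)

```text
time_s: 37.0
tcp_pos: [0.514, 0.0829, 0.1093]
orientation: [0.997, 0.077, 0.003, 0.001]
ft_force: [-1.4, -0.9, 9.3]
finger_gap: 0.0142
```

```bash
python3 -c "
from h import *
fgo(-38,0,.107);s=bot.observe();print(s['ft_force'],w2f(s['tcp_pos']))"
```

```text
lin [-0.09  7.67  0.25] ang [ 0.018 -0.041 -0.006] at [0.514  0.0829 0.1093] gap 0.0142 t 37.0
[-1.37008236 -0.93854213  9.30286361] [-37.04462609  76.7455172 ]
```

>>> arm_command(
  linear=[
    [0,0,0],
    [0,1.5,0],
    [0,3,0],
    [0,4.5,0],
    [0,6,0],
    [0,7.3,0],
    [0,7.6,0],
    [0,7.6,0],
  ],
  angular=[
    [0,0,0],
    [0,0,0],
    [0,0,0],
    [0,0,0],
    [0,0,0],
    [0,0,0],
    [0,0,0],
    [0,0,0],
  ],
  jaw=[0,0,0,0,0,0,0,0],
)

```text
time_s: 37.8
tcp_pos: [0.5257, 0.0071, 0.1094]
orientation: [0.997, 0.076, 0.003, 0.001]
ft_force: [0.3, 0.5, -0.4]
finger_gap: 0.0139
```

```bash
python3 -c "
from h import *
fgo(39,0,.107);s=bot.observe();print(s['ft_force'],w2f(s['tcp_pos']))"
```

```text
lin [ 7.62 -0.    0.28] ang [ 0.017 -0.04  -0.014] at [0.5257 0.0071 0.1094] gap 0.0139 t 37.8
[ 0.31765399  0.54655477 -0.41864325] [-37.17079383   0.11807098]
```

>>> arm_command(
  linear=[
    [1.5,0,0],
    [3,0,0],
    [4.5,0,0],
    [6,0,0],
    [7.2,0,0],
    [7.6,0,0],
    [7.6,0,0],
    [7.6,0,0],
  ],
  angular=[
    [0,0,0],
    [0,0,0],
    [0,0,0],
    [0,0,0],
    [0,0,0],
    [0,0,0],
    [0,0,0],
    [0,0,0],
  ],
  jaw=[0,0,0,0,0,0,0,0],
)

```text
time_s: 38.6
tcp_pos: [0.6, 0.0189, 0.1097]
orientation: [0.997, 0.076, 0.002, 0.001]
ft_force: [0.0, 0.5, -1.3]
finger_gap: 0.0136
```

```bash
python3 -c "
from h import *
fgo(39,0,.107);s=bot.observe();print(s['ft_force'],w2f(s['tcp_pos']))"
```

```text
lin [0.09 0.03 0.27] ang [ 0.016 -0.034 -0.012] at [0.6    0.0189 0.1097] gap 0.0136 t 38.6
[ 0.04939208  0.50239288 -1.26760566] [38.11558072  0.32503566]
```

Release, then rise and back away so I can take the final views.

>>> arm_command(
  linear=[
    [0,0,0],
    [0,0,0],
    [0,0,-3],
    [0,0,-7],
    [-4,0,-10],
    [-9,0,-13],
    [-14,0,-16],
    [-17,0,-18],
  ],
  angular=[
    [0,0,0],
    [0,0,0],
    [0,0,0],
    [0,0,0],
    [0,0,0],
    [0,0,0],
    [0,0,0],
    [0,0,0],
  ],
  jaw=[4,4,4,4,4,4,4,4],
)

```text
time_s: 39.4
tcp_pos: [0.4311, -0.0064, 0.2881]
orientation: [0.997, 0.076, 0.002, 0.001]
ft_force: [0.0, 0.5, 0.8]
finger_gap: 0.0401
```

```bash
python3 look.py w14.png 0 0; python3 -c "
from h import *
d=shot('top','t14.png');d=shot('scene','s14.png')"
```

```text
lin [13.19  0.06 18.27] ang [ 0.016 -0.031 -0.012] at [ 0.4311 -0.0064  0.2881] gap 0.0401 t 39.4
f [-132.7    1.2]
red [(array([ 33., 234.]), 0.85, array([41., 78.]))]
blue [(array([129., 400.]), 0.82, array([-42., -78.]))]
green [(array([ 40., 405.]), 0.67, array([ 35., -78.]))]
yellow [(array([ 34., 319.]), 0.57, array([40.,  1.]))]
```

View pics/w14.png

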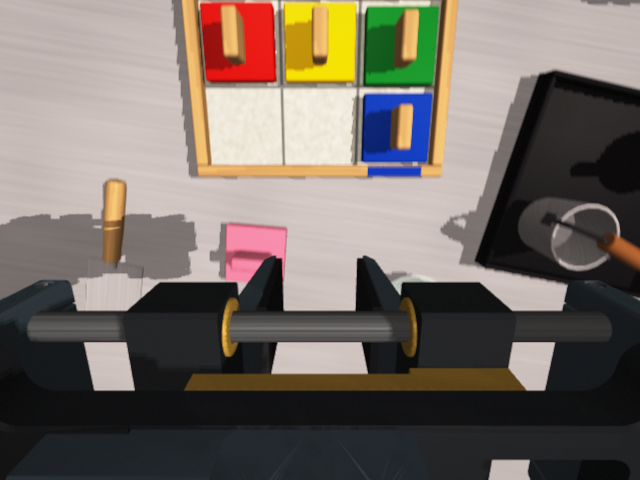

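View pics/t14.png

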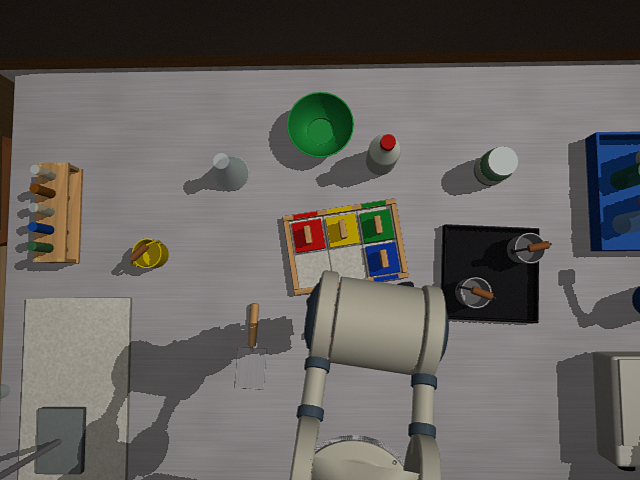

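View pics/s14.png

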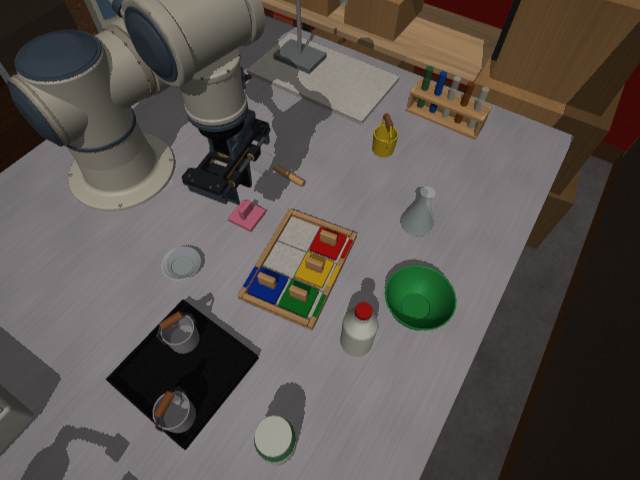

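The tiles all sit in their bays. The far-right pail was shifted, though: scene (180,392) is now (173,412), so that was the knock. I'll check whether it is still properly inside the tray.

```bash
python3 -c "
from h import *
d=shot('scene');t=shot('top')
a=cv2.resize(d['image'][290:460,100:270],(400,400),interpolation=cv2.INTER_CUBIC);b=cv2.resize(t['image'][215:335,430:550],(400,400),interpolation=cv2.INTER_CUBIC)
o=np.hstack([a,b]).astype(float);o=(255*(o/255)**.5).astype('uint8')
cv2.imwrite('pics/c15.png',o[:,:,::-1])
for c,dd in(('scene',d),('top',t)):
  for r in nets.pinpoint('pail_3_grip',c)+nets.pinpoint('pail_4_grip',c): print(c,np.round(r['location']),round(r['confidence'],2),unproj(dd,r['location'],.111)[:2].round(3))
"
```

```text
scene [118. 386.] 0.74 [0.541 0.449]
top [243. 537.] 0.77 [ 0.56  -0.379]
top [293. 481.] 0.89 [ 0.458 -0.261]
top [252. 141.] 0.75 [0.546 0.442]
top [259. 381.] 0.34 [ 0.53  -0.058]
```

View pics/c15.png

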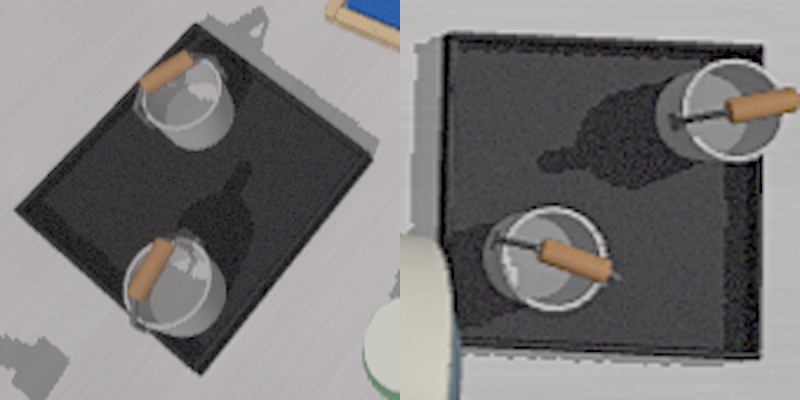

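The pail still stands upright but hard against the right wall, with its grip at about (0.558,-0.377). I'll re-seat it away from the wall.

```bash
python3 -c "
from h import *
go(.557,-.375,.26,9)"
```

```text
lin [ 6.59 38.32  2.8 ] ang [ 3.3000e-02 -1.1000e-02 -1.1282e+01] at [ 0.4335 -0.0063  0.287 ] gap 0.0399 t 40.0
```

>>> arm_command(
  linear=[
    [1,4.5,0],
    [2,9,0],
    [3,13,0],
    [4,18,0],
    [5,23,0],
    [5.6,28,0],
    [6.2,33,0],
    [6.6,38.3,0],
  ],
  angular=[
    [0,0,-1],
    [0,0,-2],
    [0,0,-3],
    [0,0,-4],
    [0,0,-5],
    [0,0,-6],
    [0,0,-7],
    [0,0,-8],
  ],
  jaw=[9,9,9,9,9,9,9,9],
)

```text
time_s: 40.85
tcp_pos: [0.5547, -0.366, 0.2875]
orientation: [0.803, 0.595, 0.001, 0.002]
ft_force: [0.4, -0.1, 0.3]
finger_gap: 0.0899
```

```bash
python3 -c "
from h import *
go(.557,-.375,.25,9)"
```

```text
lin [-0.8   0.46  3.76] ang [ 0.029  0.005 -3.241] at [ 0.5547 -0.366   0.2875] gap 0.0899 t 40.9
```

>>> arm_command(
  linear=[
    [-0.8,0.4,0],
    [-0.8,0.4,1],
    [-0.8,0.4,3.5],
    [-0.8,0.4,3.7],
    [-0.8,0.4,3.7],
    [-0.8,0.4,3.7],
  ],
  angular=[
    [0,0,-1],
    [0,0,-2],
    [0,0,-3],
    [0,0,-3.24],
    [0,0,-3.24],
    [0,0,-3.24],
  ],
  jaw=[9,9,9,9,9,9],
)

```text
time_s: 41.45
tcp_pos: [0.5566, -0.3749, 0.2507]
orientation: [0.65, 0.76, 0.001, 0.002]
ft_force: [-0.1, -0.7, 0.9]
finger_gap: 0.0899
```

```bash
python3 -c "
from h import *
go(.557,-.375,.173,9)
d=shot('wrist','w16.png')
for r in nets.pinpoint('pail_3_grip','wrist'): print(np.round(r['location']),r['confidence'],unproj(d,r['location'],.111).round(4))"
```

```text
lin [-0.    0.    7.77] ang [ 0.028  0.012 -0.011] at [ 0.5566 -0.3749  0.2507] gap 0.0899 t 41.5
[260. 313.] 0.68 [ 0.5555 -0.3832  0.111 ]
```

View pics/w16.png

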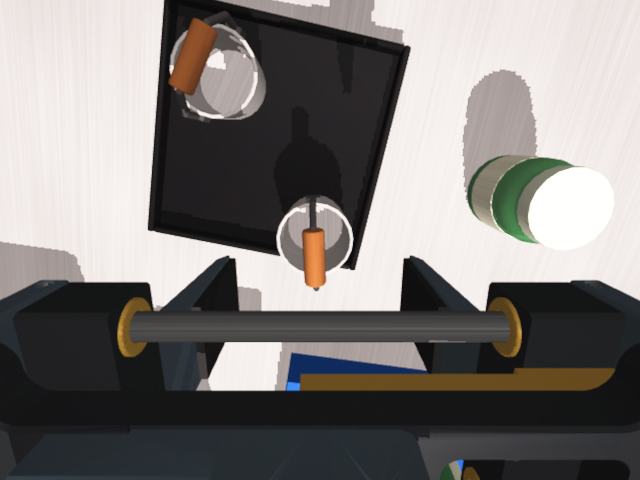

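The grip at (258,314) lies aligned, about 5 mm beyond. Grip it and lift 4 cm.

>>> arm_command(
  linear=[
    [-0.5,-0.2,4],
    [-0.5,-0.2,7.6],
    [-0.5,-0.2,7.7],
    [-0.5,-0.2,7.7],
    [-0.5,-0.2,7.7],
    [-0.5,-0.2,7.7],
    [-0.5,-0.2,7.7],
    [-0.5,-0.2,7.7],
  ],
  angular=[
    [0,0,0],
    [0,0,0],
    [0,0,0],
    [0,0,0],
    [0,0,0],
    [0,0,0],
    [0,0,0],
    [0,0,0],
  ],
  jaw=[6,5,4,3,2,1,0,0],
)

```text
time_s: 42.35
tcp_pos: [0.5561, -0.3805, 0.1749]
orientation: [0.65, 0.76, 0.001, 0.003]
ft_force: [0.5, 0.3, -0.4]
finger_gap: 0.0286
```

>>> arm_command(
  linear=[
    [0,0,0],
    [0,0,0],
    [0,0,0],
    [0,0,-1],
    [0,0,-2.5],
    [0,0,-4],
    [0,0,-4],
    [0,0,-4],
  ],
  angular=[
    [0,0,0],
    [0,0,0],
    [0,0,0],
    [0,0,0],
    [0,0,0],
    [0,0,0],
    [0,0,0],
    [0,0,0],
  ],
  jaw=[0,0,0,0,0,0,0,0],
)

```text
time_s: 43.15
tcp_pos: [0.556, -0.3805, 0.2156]
orientation: [0.65, 0.76, 0.001, 0.003]
ft_force: [-0.6, 0.5, -2.9]
finger_gap: 0.0155
```

```bash
python3 -c "
from h import *
go(.542,-.352,.174,9)"
```

```text
lin [ 3.05 -0.96  4.14] ang [ 0.043  0.029 -0.008] at [ 0.556  -0.3805  0.2156] gap 0.0155 t 43.1
```

>>> arm_command(
  linear=[
    [1.5,-0.5,0],
    [3,-0.9,0],
    [3,-0.9,1.5],
    [3,-0.9,3],
    [3,-0.9,3.8],
    [3,-0.9,4.1],
    [3,-0.9,4.1],
    [3,-0.9,4.1],
  ],
  angular=[
    [0,0,0],
    [0,0,0],
    [0,0,0],
    [0,0,0],
    [0,0,0],
    [0,0,0],
    [0,0,0],
    [0,0,0],
  ],
  jaw=[0,0,0,0,0,0,0,0],
)

```text
time_s: 43.95
tcp_pos: [0.5426, -0.3524, 0.175]
orientation: [0.65, 0.76, 0.001, 0.003]
ft_force: [-3.2, 2.2, 7.3]
finger_gap: 0.0154
```

On the floor, since the force is now +7 N. Release and rise.

>>> arm_command(
  linear=[
    [0,0,0],
    [0,0,0],
    [0,0,0],
    [0,0,0],
    [0,0,-2],
    [0,0,-5],
    [0,0,-9],
    [0,0,-12],
  ],
  angular=[
    [0,0,0],
    [0,0,0],
    [0,0,0],
    [0,0,0],
    [0,0,0],
    [0,0,0],
    [0,0,0],
    [0,0,0],
  ],
  jaw=[3,4,5,6,6,6,6,6],
)

```text
time_s: 44.75
tcp_pos: [0.542, -0.3522, 0.2972]
orientation: [0.65, 0.76, 0.001, 0.004]
ft_force: [0.2, 0.3, 0.2]
finger_gap: 0.0597
```

>>> arm_command(
  linear=[
    [0,-4,-2],
    [0,-8,-2],
    [0,-8,-2],
    [0,-8,-2],
  ],
  angular=[
    [0,0,0],
    [0,0,0],
    [0,0,0],
    [0,0,0],
  ],
  jaw=[6,6,6,6],
)

```text
time_s: 45.15
tcp_pos: [0.4623, -0.3648, 0.317]
orientation: [0.65, 0.76, 0.001, 0.004]
ft_force: [0.3, -0.4, 0.5]
finger_gap: 0.0601
```

```bash
python3 -c "
from h import *
shot('wrist','w17.png');t=shot('top','t17.png');s=shot('scene','s17.png')
for c,d in(('top',t),('scene',s)):
  for n in('red','blue','green','yellow'):
    for r in nets.pinpoint('tile_%s_grip'%n,c)[:2]: print(c,n,round(r['confidence'],2),w2f(unproj(d,r['location'],.039)).round())
cv2.imwrite('pics/c17.png',cv2.resize(t['image'][190:340,275:555],None,fx=2.8,fy=2.8,interpolation=cv2.INTER_CUBIC)[:,:,::-1])
# overlay of bay outlines and expected nominal tile tops
im=t['image'].copy()
"
```

```text
top red 0.81 [-181.   71.]
top blue 0.93 [-36. -82.]
top green 0.89 [ 33. -74.]
top yellow 0.84 [35. -1.]
scene red 0.86 [-178.   71.]
scene red 0.67 [37. 79.]
scene blue 0.7 [-35. -76.]
scene green 0.82 [ 35. -72.]
scene yellow 0.62 [35. -0.]
```

View pics/c17.png

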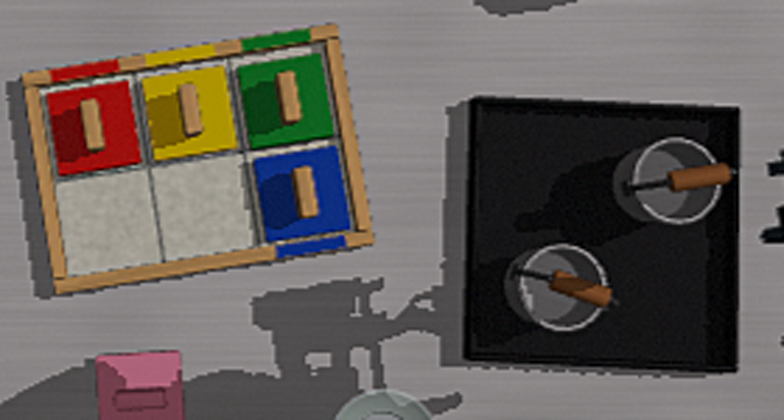

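View pics/s17.png

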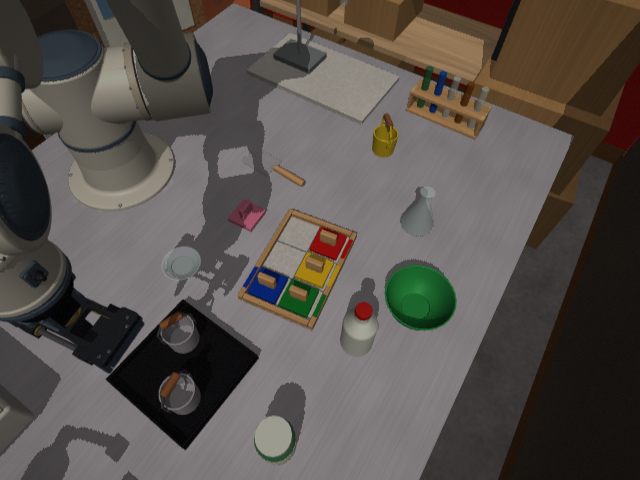

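View pics/w17.png

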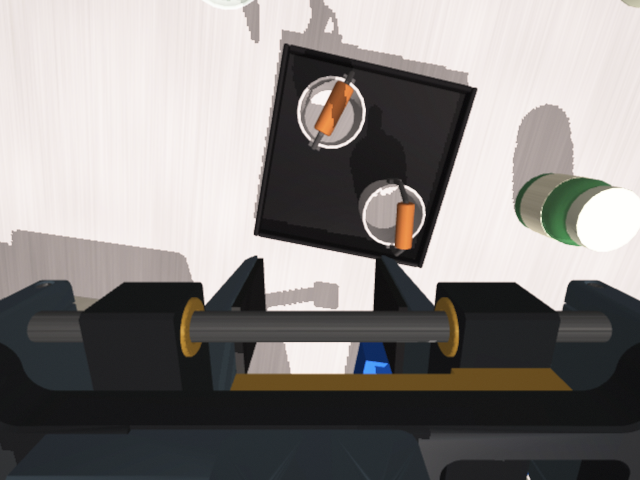

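Both pails stand clear of the walls. Now I'll measure how squarely the tiles sit by colour segmentation.

```bash
cat > seg.py <<'E'
from h import *
t=shot('top');n=6
K=t['camera_matrix']
# rectified view of the plane z=.022 in frame coordinates, 4 px/mm
def px(fx,fy):
    c,s=np.cos(FA),np.sin(FA);x,y=fx/1000,fy/1000
    r,cc=proj(t,[F[0]+c*x-s*y,F[1]+s*x+c*y,.022]);return [cc,r]
S=np.float32([px(95,135),px(95,-135),px(-95,-135),px(-95,135)]);D=np.float32([[0,0],[810,0],[810,570],[0,570]])
im=cv2.warpPerspective(t['image'],cv2.getPerspectiveTransform(S,D),(810,570),flags=cv2.INTER_CUBIC)
hsv=cv2.cvtColor(im,cv2.COLOR_RGB2HSV)
for nme,lo,hi in(('red',170,8),('yellow',22,34),('green',50,75),('blue',105,130)):
    h=hsv[:,:,0];m=((h>=lo)|(h<=hi)) if lo>hi else ((h>=lo)&(h<=hi))
    m=(m&(hsv[:,:,1]>150)&(hsv[:,:,2]>25)).astype('uint8'); m=cv2.morphologyEx(m,cv2.MORPH_CLOSE,np.ones((35,35)));m=cv2.morphologyEx(m,cv2.MORPH_OPEN,np.ones((41,41)))
    for c in cv2.findContours(m,0,2)[0]:
        (a,b),wh,an=cv2.minAreaRect(c); print(nme,'fx %.1f fy %.1f'%(95-b/3,135-a/3),np.round(np.array(wh)/3,1),round(an,1))
for x in (0,): cv2.line(im,(36,285),(774,285),(255,255,255),1)
for y in(39,-39): cv2.line(im,(int((135-y)*3),36),(int((135-y)*3),534),(255,255,255),1)
cv2.imwrite('pics/'+__import__('sys').argv[1],cv2.resize(im,(790,556))[:,:,::-1])
E
python3 seg.py r1.png
```

```text
red fx 49.5 fy 77.8 [91. 67.] 90.0
yellow fx 49.2 fy 0.2 [67.7 91.7] 0.0
green fx 34.0 fy -77.3 [67.3 66.7] 90.0
blue fx -48.0 fy -77.7 [80.7 67.3] 90.0
```

View pics/r1.png

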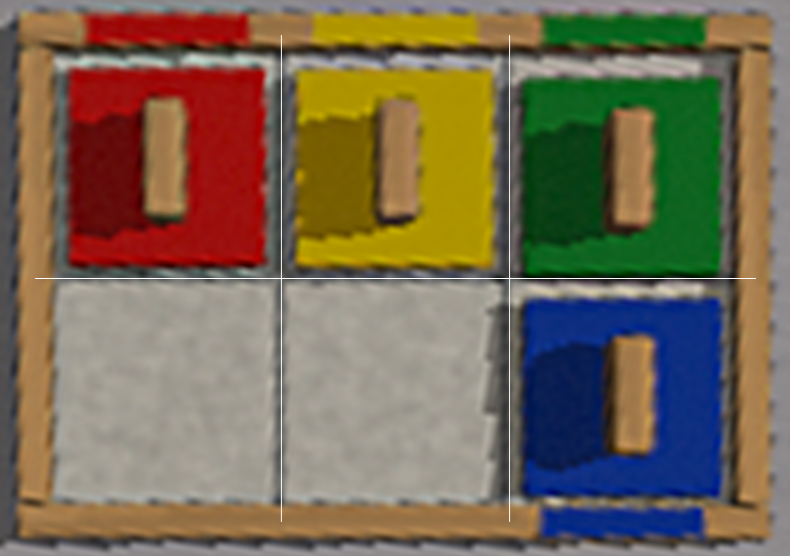

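All tiles are square. Green sits about 4–5 mm toward the near side of its bay, so I'll nudge it to centre.

```bash
python3 -c "
from h import *
fgo(35,-77,.18)"
```

```text
lin [28.07 19.08 13.65] ang [ 6.6000e-02 -1.0000e-02  1.1264e+01] at [ 0.4629 -0.3645  0.3166] gap 0.06 t 45.8
```

>>> arm_command(
  linear=[
    [3.5,2.4,0],
    [7,4.8,0],
    [10.5,7.2,0],
    [14,9.6,0],
    [17.5,12,0],
    [21,14.4,0],
    [24.5,16.8,0],
    [28,19,0],
  ],
  angular=[
    [0,0,1],
    [0,0,2],
    [0,0,3],
    [0,0,4],
    [0,0,5],
    [0,0,6],
    [0,0,7],
    [0,0,8],
  ],
  jaw=[4,4,4,4,4,4,4,4],
)

```text
time_s: 46.55
tcp_pos: [0.607, -0.0586, 0.3166]
orientation: [0.954, 0.301, 0.003, 0.003]
ft_force: [0.9, -0.5, -0.5]
finger_gap: 0.04
```

```bash
python3 -c "
from h import *
fgo(35,-77,.17)"
```

```text
lin [ 0.12 -0.06 14.66] ang [ 0.047 -0.042  3.272] at [ 0.607  -0.0586  0.3166] gap 0.04 t 46.5
```

>>> arm_command(
  linear=[
    [0.1,0,4],
    [0.1,0,8],
    [0.1,0,12],
    [0.1,0,14.6],
    [0.1,0,14.6],
    [0.1,0,14.6],
    [0.1,0,14.6],
  ],
  angular=[
    [0,0,1],
    [0,0,2],
    [0,0,3],
    [0.04,-0.04,3.27],
    [0.04,-0.04,3.27],
    [0.04,-0.04,3.27],
    [0.04,-0.04,3.27],
  ],
  jaw=[4,4,4,4,4,4,4],
)

```text
time_s: 47.25
tcp_pos: [0.6099, -0.0588, 0.1724]
orientation: [0.997, 0.078, 0.002, 0.001]
ft_force: [0.0, -0.4, 0.6]
finger_gap: 0.0401
```

```bash
python3 look.py w18.png 35 -77
```

```text
lin [-0.11 -0.11  6.64] ang [ 0.014 -0.022  0.011] at [ 0.6099 -0.0588  0.1724] gap 0.0401 t 47.2
f [ 35.9 -77.9]
red [(array([249.,  98.]), 0.66, array([41., 77.]))]
blue [(array([352., 322.]), 0.9, array([-42., -81.]))]
green [(array([253., 319.]), 0.65, array([ 38., -78.]))]
yellow [(array([252., 211.]), 0.84, array([39., -2.]))]
```

View pics/w18.png

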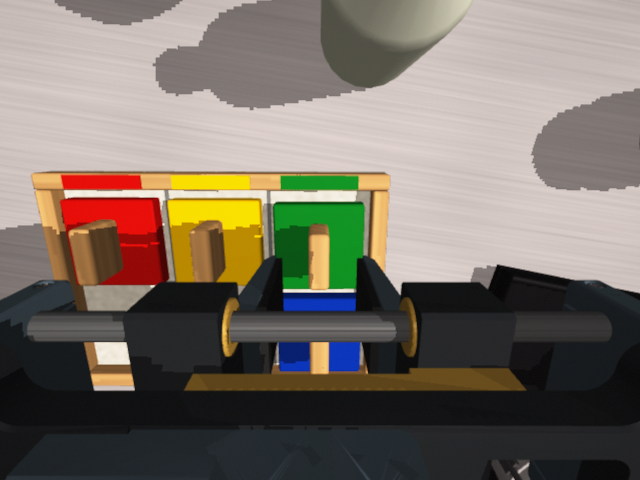

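Green's grip at (253,319) is centred, and green's far edge sits a little short of red's and yellow's. Grip it and nudge forward 4 mm.

>>> arm_command(
  linear=[
    [0,0,3],
    [0,0,6],
    [0,0,6.5],
    [0,0,6.5],
    [0,0,6.5],
    [0,0,6.5],
    [0,0,6.5],
    [0,0,6.5],
  ],
  angular=[
    [0,0,0],
    [0,0,0],
    [0,0,0],
    [0,0,0],
    [0,0,0],
    [0,0,0],
    [0,0,0],
    [0,0,0],
  ],
  jaw=[4,4,4,2,0,0,0,0],
)

```text
time_s: 48.3
tcp_pos: [0.61, -0.0589, 0.1078]
orientation: [0.997, 0.077, 0.002, 0.001]
ft_force: [-0.7, 0.2, 8.8]
finger_gap: 0.0135
```

```bash
python3 -c "
from h import *
fgo(39,-78,.107);s=bot.observe();print(s['ft_force'],w2f(s['tcp_pos']))"
```

```text
lin [ 0.29 -0.    0.08] ang [ 0.015 -0.027  0.004] at [ 0.61   -0.0589  0.1078] gap 0.0135 t 48.3
[-0.70499674  0.19744188  8.80952314] [ 36.09341459 -78.01949153]
```

>>> arm_command(
  linear=[
    [0.2,0,0],
    [0.4,0,0],
    [0.4,0,0],
    [0.4,0,0],
  ],
  angular=[
    [0,0,0],
    [0,0,0],
    [0,0,0],
    [0,0,0],
  ],
  jaw=[0,0,0,0],
)

```text
time_s: 48.7
tcp_pos: [0.6141, -0.0582, 0.1078]
orientation: [0.997, 0.077, 0.002, 0.001]
ft_force: [1.0, 1.5, -0.1]
finger_gap: 0.0135
```

>>> arm_command(
  linear=[
    [0,0,0],
    [0,0,0],
    [0,0,-3],
    [0,0,-7],
    [-4,0,-10],
    [-9,0,-13],
    [-14,0,-16],
    [-18,0,-19],
  ],
  angular=[
    [0,0,0],
    [0,0,0],
    [0,0,0],
    [0,0,0],
    [0,0,0],
    [0,0,0],
    [0,0,0],
    [0,0,0],
  ],
  jaw=[4,4,4,4,4,4,4,4],
)

```text
time_s: 49.5
tcp_pos: [0.4467, -0.0835, 0.2881]
orientation: [0.997, 0.077, 0.002, 0.001]
ft_force: [-0.1, -1.3, 1.5]
finger_gap: 0.0402
```

```bash
python3 seg.py r2.png; python3 -c "
from h import *
s=bot.observe();print(s['tcp_pos'],s['time_s'],s['ft_force'])
shot('scene','s18.png')"
```

```text
red fx 49.5 fy 77.8 [67. 91.] 0.0
yellow fx 49.2 fy 0.2 [91.7 67.7] 90.0
green fx 47.0 fy -77.8 [84. 67.] 90.0
blue fx -20.3 fy -100.0 [25.3 21.3] 90.0
blue fx -40.8 fy -58.7 [66.3 29.3] 90.0
[ 0.44251542 -0.08369378  0.29181185] 49.55 [-1.4327831   2.97762441  5.5119414 ]
```

View pics/r2.png

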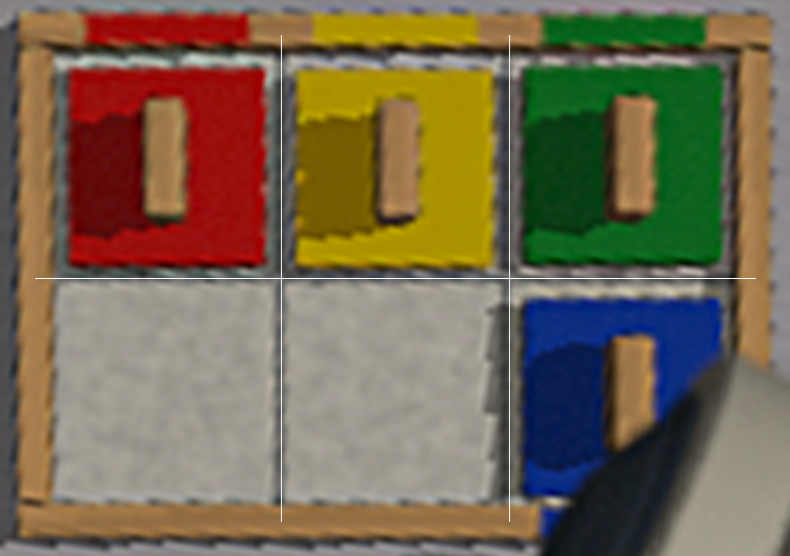

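View pics/s18.png

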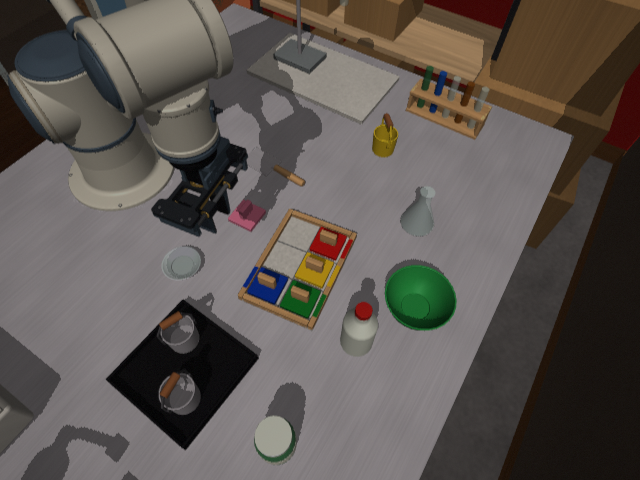

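The red, yellow and green tiles are centred, blue is in its bay, both pails stand clear in the tray, and the bystanders are upright. The robot is touching nothing, so I'm handing in.

```bash
python3 -c "
from h import *
print(bot.hand_in())"
```

```text
the job is handed in; nothing more can be done
None
```

The job is handed in. Both pails stand upright in the drip tray, and the red, yellow, green and blue tiles each sit in their own bay.

- **Pails:** Only two grey pails were present at the start, both on the table left of the frame. I put them in the tray first. The yellow bucket and the pink tile were look-alikes, and I left them alone.
- **Tiles:** I slid the four tiles into place in seven grips, without lifting any out of the frame.
- **Knock:** While I worked on the tiles, the far-right pail ended up hard against the tray wall. I gripped it again and re-seated it about 3 cm clear.
- **Green tile:** It sat about 4–5 mm too near, so I nudged it to centre.

**Last checks (about 49.5 s of 210 s):**
- In the final top view the tiles looked square. By eye, red, yellow and green were centred to within about 2 mm.
- The last colour segmentation did not give usable along-row centres for any tile: rim bars merged into red, yellow and green, and the arm hid part of blue. Blue had measured about (-40, -78) mm in the frame just before, against a target of (-39, -78).
- The network's tile positions disagreed with the colour fit by up to about 6 mm, so I trusted the picture.
- The flask, wash bottle and jar were upright and had not moved.

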